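Clamp a plywood panel in the drilling jig with the cam clamp

ROBOT

A 7-joint arm with a two-finger parallel gripper is mounted at the origin on the work surface. World frame = base frame: x ahead of the robot, y to its left, z up, the work surface at z = 0. Lengths are in m, angles in rad, forces in N, time in s.
With the tool pointing down it reaches from about 0.4 to 0.85 m from the base axis. Payload 4.5 kg.
Tool frame: the origin (TCP) lies midway between the tips of the shut fingers; the grasp point (between the pads) lies 19 mm behind it; z points along the fingers, y is the direction in which the jaws open and shut (so a half turn about z gives the same grasp; the last joint's range is limited). The gripper opens to 88 mm and grips with 3 to 60 N. Pads are 18 mm wide; open, the fingers measure 123 mm over their backs; the gripper's body (75 mm by 187 mm) begins 45 mm behind the grasp point.
Start: joints at [-1.223, 0.689, -0.195, 1.565, 0.157, 0.902, -0.215], TCP at [0.193, 0.595, 0.239] pointing down, gripper open.
Joint ranges: [-3.01, 3.01], [-0.46, 2.08], [-1.47, 1.51], [0.13, 2.56], [-1, 4.14], [0.04, 2.09], [-2.66, 2.66]. Speed limits (rad/s): [2.57, 2.57, 3.14, 3.14, 3.14, 3.14, 3.14].

INTERFACE

Orientations are given as a unit quaternion [x, y, z, w].
In Python, from plant import r gives the robot as it stands.
- The arm moves only by the tool play_rows, never from a script. Its argument "targets" is a list of rows, each an object of numbers: "jaw": the closure, from 0 (fully open) to 1 (shut); "dx", "dy", "dz": the shift along the tool's x, y, z in m; "yaw": the turn about the tool's z in rad. A call has exactly 5 rows; each row shifts and turns the pose as measured when the row begins, along the tool's axes as they then stand; what a row does not reach is not made up. A row lasts 1/10 s, in which the tool goes at most 50 mm and 8.59 degrees, less where a joint would pass 70% of its speed; a pose out of reach is approached as far as the arm can. A call with a gripper value outside its range is refused whole. The fingers move at their own pace and stop on an object; "squeeze" is the grip in N (left out, the last holds). Time passes only in rows, so rows that do not move let the fingers close, or fill a call up. It gives the time, the measured TCP pose, the force and the opening at its end, in the units of the state.
- r.get_state(): the state, without advancing time (a new reading comes with each control period).
- r.snapshot(name): name is "side" or "top"; returns a dict with "frame" (400x640x3 uint8, red, green, blue), "z_map" (400x640 float32, m along the optical axis (not along the pixel's ray), 0 where there is no reading), "mtx" (3x3 intrinsics, pixels), "position" and "orientation" of the camera in the world. Camera axes: x right, y up, looking along -z (the intrinsics and any distortion apply to the point x, -y, -z); pixel columns grow to the right and rows downward; lengths in m; the calibration is good to about 2 mm. A picture is of the moment at which its call begins.
- r.finish_job(): hands the job in, once; it reports no verdict.
The state is a dict: "clock": time; "q": joint angles; "qd": joint speeds; "joint_torque": joint torques, N m; "tool_pos": TCP position; "eef_rot": TCP orientation; "contact_force": force on the tool from outside, world axes, zero at the start; "moment": the same for the moment, N m; "opening": opening from 0.0 (shut) to 1.0 (fully open).
Only numpy, scipy, OpenCV 4.12 (cv2) and the standard library are available. Lean on these libraries where they do the work, as an engineer would, in place of code of your own. Each camera call takes 0.05 s, during which the arm holds its last target.

TASK

Slide the dark plywood panel fully home along the jig board against its end stop. Then set the star nut of the strap clamp for this panel - it is still screwed down too far - so that the cam lever only starts to bite when it is about half way over, and swing the lever fully down so that it locks the panel firmly without crushing it. Never force the lever while it bites too early, keep the panel against the stop, and leave the other things on the bench where they are.

Things in the scene. Friction and masses are not known exactly. Their poses are not given: they have to be found in the camera images.
- jig: fixed birch plywood jig board, 260 (x) x 440 (y) x 18 mm; origin at the centre of its underside, z up, upper face 18 mm above the origin. Its end stop, a bar 18 mm thick, 30 mm high and 170 mm long, stands on the far (+x) side to the right: face at x = 95 mm, from y = -215 to -45 mm. The panel is to lie flat against this face.
- panel: loose panel, dark film-faced plywood with pale edges, 170 (x) x 130 (y) x 15 mm, 0.24 kg, on the right half of the jig board under the clamp's nose, 13 to 30 mm short of the stop and a little askew; origin at the centre of its underside, +x towards the stop. There is room to push on its near (-x) edge.
- panel_far_left (a point): point on the panel's far (+x) edge, half way up, 60 mm left (+y) of its middle; home when at x = 95 mm in the jig's frame
- panel_far_right (a point): the same 60 mm right (-y) of the middle
- clamp: strap clamp fixed on the jig board; origin on the axis of its upright stud at the board's upper face; +x points from the stud to the nose over the panel (roughly the jig's -y), -x to the heel, y along the lever's pin. A steel strap, 34 mm wide, is held down by the star nut on the stud; the rubber foot is 85 mm towards +x, the forked heel with the cam lever 85 mm towards -x.
- foot_axis (a point): point of the board's upper face below the rubber foot. As the lever goes over, the foot sinks by 12 mm x sin(b), b = angle turned by the ball about the pin (see lever). Once on the panel it is squeezed, about 27 N per mm. Touching half way (b about 44 degrees, after 8.3 mm) gives the right lock, 100 N; 70 to 130 N is good, over 150 N crushes. At the start it touches after 3 to 6.2 mm: too tight.
- heel_pin (a point): fixed point where the lever's pin is while the lever is open (28 mm above the board); the cam on it (eccentricity 12 mm) stands on the base plate and lifts the pin by 12 mm x sin(b), 12 mm when shut, so tilting the strap. How low the foot hangs at the start is hidden: feel at the lever where the foot starts to touch.
- nut_axis (a point): point on the stud's axis at mid-height of the star nut (which stands up to 2 mm higher or lower). The nut: six-lobed plywood star 20 mm thick, 52 mm across lobes, 47 mm across pairs of lobes; the 12 mm stud stands out up to 20 mm above it. The strap's upper face is 20 mm or more below this point. The open lever stands upright 85 mm away towards the heel.
- stud_foot (a point): point on the stud's axis at the board's upper face. Turning the nut counter-clockwise from above loosens: per rad the nut rises 0.8 mm and the foot 1.6 mm (5 and 10 mm per turn), so a touch that comes s mm too early needs s / 1.6 rad. It turns stiffly, about 0.3 N m, and stays where it is left, also under load.
- lever (a joint): cam lever, angle a to its strap: 0 = open, about upright; 1.75 rad = shut along clamp -x, at its stop just past dead centre. As the strap tilts, the ball turns about the pin by b = a - 0.14 sin(b). Friction 0.12 N m (1 N at the ball): it stays where left while unloaded; shut, it locks. Beyond the touch the force at the ball grows by 2 N per mm of squeeze; rightly set it stays under 6 N.
- lever_ball (a point): centre of the black ball, 29 mm across, at the end of the lever, 113 mm from the pin; about 161 mm above the bench when open (lever 0: leaning 0.11 rad from vertical towards the nose), 70 mm when shut. It can be gripped from above across the clamp's y.
- spare_knob: loose plywood star knob with a bolt head, 52 mm across, 19 mm high, lying on the near left part of the jig board; not needed. Origin: centre of its underside
- spare_knob2: another such knob on the cutting mat to the right; not needed
- try_square: wood and steel try square, 110 x 170 mm, lying on the left; not needed. Origin: centre of the stock's underside
- glue_bottle: white bottle 60 mm across, 165 mm high, standing on the left; not needed. Origin: centre of its underside
- screwdriver: screwdriver 210 mm long with a wooden handle, lying on the right; not needed
- screw_cup: steel cup 76 mm across, 70 mm high, on the left of the cutting mat; not needed
- pencil: flat carpenter's pencil, 150 x 14 x 8 mm, lying on the far left part of the jig board; not needed. Origin: centre of its underside
There are look-alikes about, which are no part of the job. Leave any orange look-alike of the panel alone.

How it is judged:
By the outcome, as a careful person would: the job done as asked, in the order asked, and still so for the second after the job is handed in, with the robot touching nothing.
It also fails if it takes over 72 s, if anything falls off the work surface, if the arm or the gripper's body presses on something with over 40 N, if the wrist force passes 120 N, or if a joint passes its speed limit or range.

## Working session

There is one attempt and no reset: what is moved stays moved. The work goes in short steps, Python scripts to look and compute and a tool call to move; the robot and the scene stay as the last step left them, time stands still between calls to the robot, and variables do not carry over. Pictures are saved under pics/ and viewed, and the job is handed in when it is done.

Besides the shell and the picture viewer there is one more tool, called as name([rows], argument=value, ...), one row to a line, values as JSON. play_rows: Moves the arm, as the interface text tells. Its arguments: {"type":"object","properties":{"targets":{"type":"array"},"squeeze":{"type":"number"}},"required":["targets"]}

```bash
ls; mkdir -p pics; cat > h.py <<'E'
import numpy as np, cv2
from scipy.spatial.transform import Rotation as R
from plant import r
def snap(n,f=None):
    s=r.snapshot(n)
    if f: cv2.imwrite('pics/'+f,s['frame'][:,:,::-1])
    np.savez('last_'+n,**s)
    return s
def load(n): return dict(np.load('last_%s.npz'%n))
def cloud(s):
    K=s['mtx'];z=s['z_map'];v,u=np.mgrid[0:z.shape[0],0:z.shape[1]]
    p=np.stack([(u-K[0,2])/K[0,0]*z,-(v-K[1,2])/K[1,1]*z,-z],-1)
    return p@R.from_quat(s['orientation']).as_matrix().T+s['position']
def ray(s,u,v,h):
    K=s['mtx'];d=np.array([(u-K[0,2])/K[0,0],-(v-K[1,2])/K[1,1],-1.])
    d=R.from_quat(s['orientation']).as_matrix()@d;p=s['position']
    return p+d*(h-p[2])/d[2]
def proj(s,P):
    p=R.from_quat(s['orientation']).as_matrix().T@(np.array(P)-s['position']);K=s['mtx']
    return K[0,2]+K[0,0]*p[0]/-p[2],K[1,2]+K[1,1]*-p[1]/-p[2]
def st():
    s=r.get_state();np.set_printoptions(precision=4,suppress=True)
    for k in ['clock','tool_pos','eef_rot','contact_force','moment','opening','q']: print(k,np.array(s[k]))
    return s
E
python3 - <<'E'
from h import *
st()
for n in ('side','top'):
    s=snap(n,n+'0.png');print(s['position'],s['orientation'],s['mtx'],[k for k in s])
E
```

```text
pics
clock 0.0
tool_pos [0.1928 0.5939 0.2379]
eef_rot [ 0.1562  0.9877 -0.0009 -0.0001]
contact_force [ 0.0327 -0.5669 -0.0379]
moment [0.0103 0.0061 0.0586]
opening 0.9996870970360209
q [-1.2232  0.6899 -0.1945  1.5664  0.1573  0.9025 -0.2151]
[ 0.3841 -1.1284  1.1255] [ 0.3984 -0.0327 -0.0694  0.914 ] [[425.6317   0.     327.8005]
 [  0.     425.6317 195.4255]
 [  0.       0.       1.    ]] ['frame', 'z_map', 'mtx', 'position', 'orientation']
[ 0.441 -0.047  1.881] [-0.021   0.03    0.7115 -0.7017] [[487.6413   0.     312.9953]
 [  0.     487.6413 196.8443]
 [  0.       0.       1.    ]] ['frame', 'z_map', 'mtx', 'position', 'orientation']
```

View pics/side0.png

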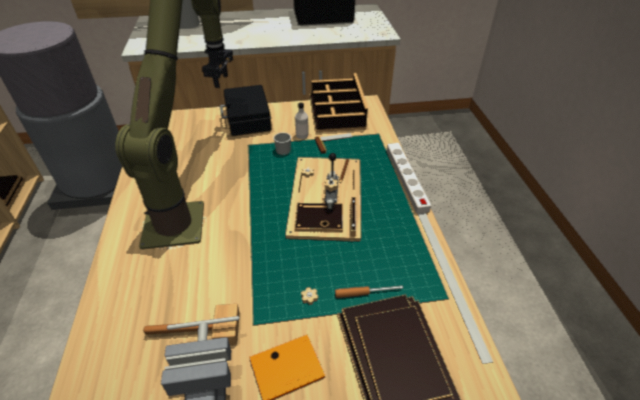

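View pics/top0.png

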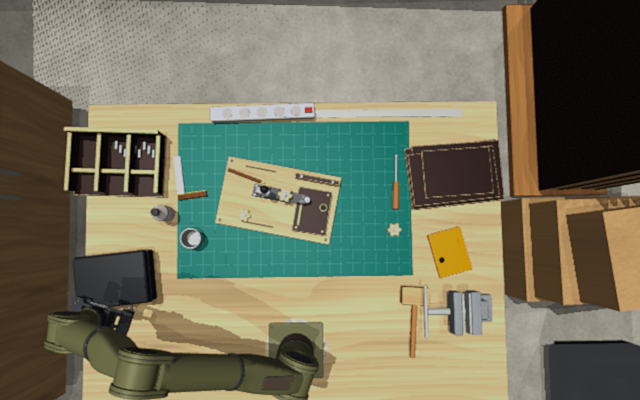

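The side view shows the jig at about (325,200) with the clamp lever at (332,165). In the top view the jig is centred near (280,200), the panel is at (313,212), and the robot base is at (295,350). I'll zoom in on both.

```bash
python3 - <<'E'
from h import *
s=load('top');c=s['frame'][150:250,210:350,::-1];cv2.imwrite('pics/tz.png',cv2.resize(c,None,fx=5.6,fy=5.6,interpolation=cv2.INTER_CUBIC))
s=load('side');c=s['frame'][145:250,275:375,::-1];cv2.imwrite('pics/sz.png',cv2.resize(c,None,fx=5.6,fy=5.6,interpolation=cv2.INTER_CUBIC))
E
```

```text
(no output)
```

View pics/tz.png

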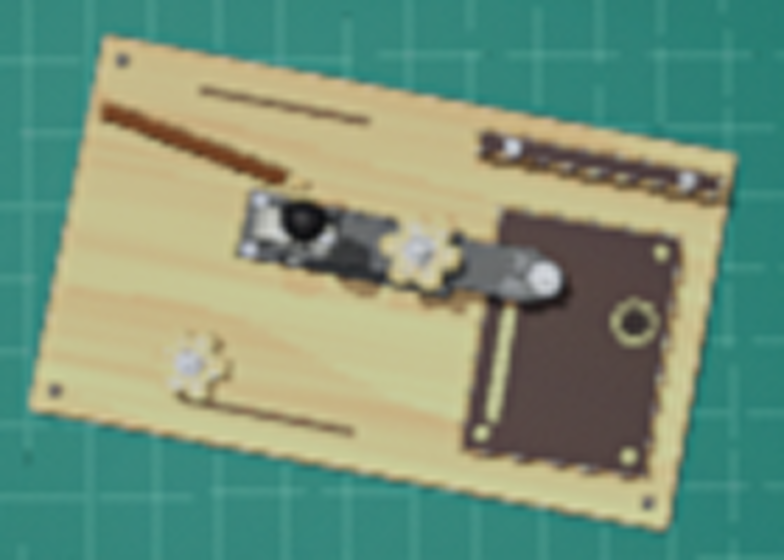

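View pics/sz.png

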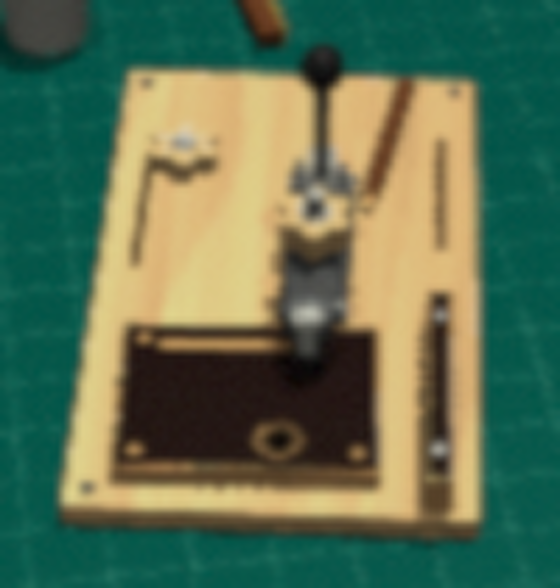

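```bash
cat > jig.py <<'E'
from h import *
def corners(n,roi):
    s=load(n);x0,y0,x1,y1=roi
    f=cv2.resize(s['frame'][y0:y1,x0:x1],None,fx=8,fy=8,interpolation=cv2.INTER_CUBIC)
    hsv=cv2.cvtColor(f,cv2.COLOR_RGB2HSV)
    m=((hsv[...,0]<40)|(hsv[...,2]<60)).astype(np.uint8)
    g=((hsv[...,0]>65)&(hsv[...,0]<100)&(hsv[...,1]>100)).astype(np.uint8); m=1-g
    m=cv2.morphologyEx(m,cv2.MORPH_OPEN,np.ones((25,25)))
    c=max(cv2.findContours(m,cv2.RETR_EXTERNAL,cv2.CHAIN_APPROX_NONE)[0],key=cv2.contourArea)
    h=cv2.convexHull(c)
    a=cv2.approxPolyDP(h,25,True)[:,0]
    return s,(a+.5)/8-.5+[x0,y0],m,c
if __name__=='__main__':
    s,a,m,c=corners('top',(205,145,350,255))
    print(a)
    P=np.array([ray(s,*q,0.021) for q in a]);print(P)
    for i in range(len(P)): print(np.linalg.norm(P[i]-P[i-1]))
    z=cloud(s)
    from matplotlib import pyplot if False else None
E
sed -i '$d' jig.py; python3 jig.py; python3 - <<'E'
from h import *
s=load('top');z=cloud(s)
for v,u in [(210,260),(180,235),(225,310),(215,310),(185,329),(260,300),(300,230)]: print(u,v,z[v,u])
s=load('side');z=cloud(s)
for v,u in [(190,305),(214,310)]: print(u,v,z[v,u])
E
```

```text
[[227.5625 156.1875]
 [340.9375 176.6875]
 [328.8125 244.1875]
 [215.0625 223.3125]]
[[ 0.73622524  0.25392561  0.021     ]
 [ 0.65147729 -0.18021375  0.021     ]
 [ 0.39421267 -0.12936318  0.021     ]
 [ 0.47948999  0.30175136  0.021     ]]
0.26115185489516596
0.44233380817031576
0.2622420045438898
0.43946781743059343
260 210 [0.52790586 0.13115942 0.01814826]
235 180 [0.64317045 0.22462331 0.02820716]
310 225 [ 0.46769318 -0.05876734  0.04214714]
310 215 [ 0.50548848 -0.05931726  0.03781064]
329 185 [ 0.62018547 -0.1339113   0.01940938]
300 260 [ 0.33550393 -0.01901704  0.00897668]
230 300 [0.18876495 0.24804169 0.00603883]
305 190 [0.48881764 0.0944435  0.0170699 ]
310 214 [ 0.49030953 -0.05491509  0.03406422]
```

```bash
cat > tri.py <<'E'
from h import *
def tri(qt,qs):
    A=[];
    def ln(s,q):
        a=ray(s,*q,0.3);b=ray(s,*q,0.0);d=b-a;return a,d/np.linalg.norm(d)
    a,d=ln(load('top'),qt);b,e=ln(load('side'),qs)
    M=np.stack([d,-e],1);t=np.linalg.lstsq(M,b-a,rcond=None)[0]
    p=a+t[0]*d;q=b+t[1]*e
    return (p+q)/2,np.linalg.norm(p-q)
T=lambda x,y:((x+.5)/5.6-.5+210,(y+.5)/5.6-.5+150)
S=lambda x,y:((x+.5)/5.6-.5+275,(y+.5)/5.6-.5+145)
C=np.array([.5653,.0615]);yaw=-.193
Rm=np.array([[np.cos(yaw),-np.sin(yaw)],[np.sin(yaw),np.cos(yaw)]])
J=lambda p:(Rm.T@(np.array(p[:2])-C))
W=lambda p:(Rm@np.array(p)+C)
E
python3 - <<'E'
from tri import *
for n,a,b in [('ball',T(304,219),S(322,65)),('stud',T(421,248),S(316,207)),('footbolt',T(543,278),S(308,316)),('spareknob',T(193,362),S(183,143))]:
    p,e=tri(a,b);print(n,p,e,J(p))
for q in [(500,210),(683,240),(645,474),(466,450)]:
    p=ray(load('top'),*T(*q),.036);print('panel',p,J(p))
for q in [(128,325),(377,330),(377,475),(112,470)]:
    p=ray(load('side'),*S(*q),.036);print('panelside',p,J(p))
s=load('top');print(proj(s,[.6,0,.021]))
for q in [(478,150),(720,198),(735,175)]:
    p=ray(s,*T(*q),.051);print('stop',p,J(p))
E
```

```text
ball [0.59564519 0.10319282 0.16319718] 0.0012061148937832689 [0.02178492 0.04673905]
stud [0.58101375 0.03237687 0.10207269] 0.0014864038333224925 [ 0.02100793 -0.02556845]
footbolt [ 0.56252129 -0.04709313  0.08101375] 9.845373025424962e-05 [ 0.01810148 -0.10710988]
spareknob [0.51071486 0.18970471 0.03663677] 0.0023293075901031895 [-0.07816185  0.11535472]
panel [ 0.61211848 -0.01854939  0.036     ] [ 0.06130301 -0.06958316]
panel [ 0.59006035 -0.14236603  0.036     ] [ 0.06340296 -0.19533177]
panel [ 0.4322132  -0.11405146  0.036     ] [-0.09694432 -0.19781863]
panel [0.45006434 0.0063305  0.036     ] [-0.10251437 -0.07624785]
panelside [0.45151674 0.00861841 0.036     ] [-0.10152777 -0.07372384]
panelside [ 0.61311465 -0.02043315  0.036     ] [ 0.06264199 -0.07124088]
panelside [ 0.59024416 -0.14766664  0.036     ] [ 0.06460004 -0.2004987 ]
panelside [ 0.42857987 -0.11908023  0.036     ] [-0.09954566 -0.20345091]
(np.float64(294.1295671883412), np.float64(190.66814171338766))
stop [ 0.65150411 -0.00446026  0.051     ] [ 0.09725502 -0.0482013 ]
stop [ 0.61689537 -0.16700715  0.051     ] [ 0.09446601 -0.21436831]
stop [ 0.63233095 -0.17740412  0.051     ] [ 0.11160918 -0.22161164]
```

```bash
cat > go.py <<'E'
from tri import *
import sys
def go(p,psi=None):
    s=r.get_state();Q=R.from_quat(s['eef_rot']);M=Q.as_matrix()
    d=M.T@(np.array(p)-s['tool_pos'])
    ps=np.arctan2(M[1,0],M[0,0])
    y=None
    if psi is not None:
        y=-(psi-ps); y=(y+np.pi/2)%np.pi-np.pi/2
    print('t',round(s['clock'],2),'pos',np.round(s['tool_pos'],4),'psi',round(ps,3),'tilt',np.round(M[2],3),'d',np.round(d,4),'yaw',y and round(y,3),'F',np.round(s['contact_force'],2),'op',round(s['opening'],3))
    return d,y
E
python3 -c "
from go import *
p=W([-.125,-.135]);print(p);go([*p,.15],2.949)"
```

```text
[ 0.4167273  -0.04701798]
t 0.1 pos [0.1928 0.594  0.238 ] psi 2.828 tilt [-0.    -0.002 -1.   ] d [-0.4108 -0.5404  0.0889] yaw -0.121 F [-0.05  0.18 -0.21] op 1.001
```

play_rows([
  {"jaw": 0.5, "dx": -0.02, "dy": -0.027, "dz": 0, "yaw": -0.024},
  {"jaw": 0.5, "dx": -0.028, "dy": -0.036, "dz": 0, "yaw": -0.024},
  {"jaw": 0.5, "dx": -0.028, "dy": -0.036, "dz": 0, "yaw": -0.024},
  {"jaw": 0.5, "dx": -0.028, "dy": -0.036, "dz": 0, "yaw": -0.024},
  {"jaw": 0.5, "dx": -0.028, "dy": -0.036, "dz": 0, "yaw": -0.024},
])

```text
clock: 0.6
tool_pos: [0.2731, 0.3945, 0.2351]
eef_rot: [0.088, 0.996, 0.001, -0.002]
contact_force: [1.4, 0.2, 0.1]
opening: 0.572
```

```bash
python3 -c "
from go import *
p=W([-.125,-.135]);go([*p,.15],2.949)"
```

```text
t 0.6 pos [0.2731 0.3945 0.2351] psi 2.965 tilt [ 0.005  0.001 -1.   ] d [-0.2195 -0.4095  0.0835] yaw 0.016 F [1.36 0.22 0.1 ] op 0.572
```

play_rows([
  {"jaw": 0.5, "dx": -0.022, "dy": -0.042, "dz": 0, "yaw": 0.008},
  {"jaw": 0.5, "dx": -0.022, "dy": -0.042, "dz": 0, "yaw": 0.008},
  {"jaw": 0.5, "dx": -0.022, "dy": -0.042, "dz": 0, "yaw": 0},
  {"jaw": 0.5, "dx": -0.022, "dy": -0.042, "dz": 0, "yaw": 0},
  {"jaw": 0.5, "dx": -0.022, "dy": -0.042, "dz": 0, "yaw": 0},
])

```text
clock: 1.1
tool_pos: [0.344, 0.1585, 0.2338]
eef_rot: [0.096, 0.995, 0.001, -0.002]
contact_force: [0.7, -0.8, -0.1]
opening: 0.501
```

```bash
python3 -c "
from go import *
p=W([-.125,-.135]);go([*p,.15],2.949)"
```

```text
t 1.1 pos [0.344  0.1585 0.2338] psi 2.95 tilt [ 0.004  0.001 -1.   ] d [-0.111  -0.1879  0.0832] yaw 0.001 F [ 0.71 -0.84 -0.09] op 0.501
```

play_rows([
  {"jaw": 0.5, "dx": -0.022, "dy": -0.04, "dz": 0.012, "yaw": 0},
  {"jaw": 0.5, "dx": -0.022, "dy": -0.04, "dz": 0.015, "yaw": 0},
  {"jaw": 0.5, "dx": -0.022, "dy": -0.04, "dz": 0.015, "yaw": 0},
  {"jaw": 0.5, "dx": -0.022, "dy": -0.035, "dz": 0.015, "yaw": 0},
  {"jaw": 0.5, "dx": -0.02, "dy": -0.022, "dz": 0.015, "yaw": 0},
])

```text
clock: 1.6
tool_pos: [0.4182, -0.0464, 0.1603]
eef_rot: [0.098, 0.995, 0.001, 0.0]
contact_force: [0.6, 0.1, 1.3]
opening: 0.499
```

```bash
python3 -c "
from go import *
p=W([-.125,-.135]);go([*p,.15],2.949)"
```

```text
t 1.6 pos [ 0.4182 -0.0464  0.1603] psi 2.946 tilt [ 0.     0.002 -1.   ] d [ 0.0013 -0.0009  0.0103] yaw -0.003 F [0.65 0.1  1.34] op 0.499
```

play_rows([
  {"jaw": 0.5, "dx": 0.001, "dy": 0, "dz": 0.035, "yaw": 0},
  {"jaw": 0.5, "dx": 0, "dy": 0, "dz": 0.04, "yaw": 0},
  {"jaw": 0.5, "dx": 0, "dy": 0, "dz": 0.03, "yaw": 0},
  {"jaw": 0.5, "dx": 0, "dy": 0, "dz": 0.02, "yaw": 0},
  {"jaw": 0.5, "dx": 0, "dy": 0, "dz": 0.006, "yaw": 0},
])

```text
clock: 2.1
tool_pos: [0.4251, -0.0557, 0.0528]
eef_rot: [0.104, 0.995, -0.003, 0.001]
contact_force: [0.0, 0.5, -0.6]
opening: 0.498
```

```bash
python3 -c "
from go import *
p=W([-.08,-.135]);go([*p,.028],2.949);snap('side','side1.png');
s=load('side');c=s['frame'][145:250,275:375,::-1];cv2.imwrite('pics/sz1.png',cv2.resize(c,None,fx=5.6,fy=5.6,interpolation=cv2.INTER_CUBIC))"
```

```text
t 2.1 pos [ 0.4251 -0.0557  0.0528] psi 2.933 tilt [-0.002 -0.007 -1.   ] d [-0.0349  0.0076  0.0248] yaw -0.016 F [ 0.03  0.5  -0.65] op 0.498
```

View pics/sz1.png

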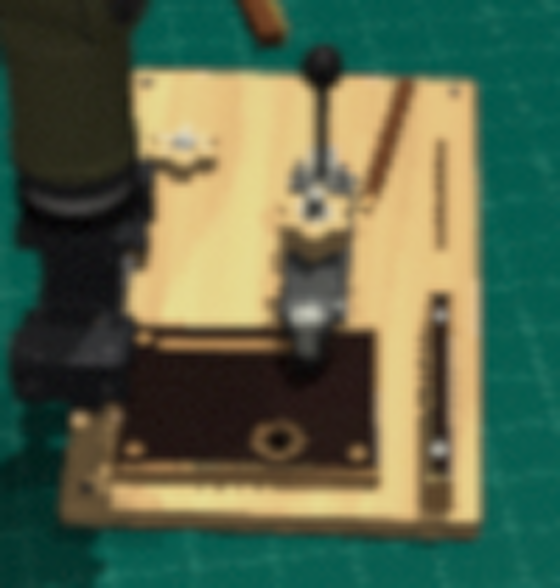

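The fingers are just short of the panel's near edge (crop about (115,400)), and the panel has not moved. They drifted 8 mm on the way down, so I'll back off a little and go down the rest.

play_rows([
  {"jaw": 0.5, "dx": 0.006, "dy": 0.004, "dz": 0, "yaw": -0.01},
  {"jaw": 0.5, "dx": 0.002, "dy": 0.004, "dz": 0.006, "yaw": -0.006},
  {"jaw": 0.5, "dx": 0, "dy": 0, "dz": 0.01, "yaw": 0},
  {"jaw": 0.5, "dx": 0, "dy": 0, "dz": 0.007, "yaw": 0},
  {"jaw": 0.5, "dx": 0, "dy": 0, "dz": 0.002, "yaw": 0},
])

```text
clock: 2.65
tool_pos: [0.4218, -0.0515, 0.0348]
eef_rot: [0.099, 0.995, -0.006, 0.001]
contact_force: [-0.2, -0.9, 1.0]
opening: 0.498
```

```bash
python3 -c "
from go import *
p=W([-.08,-.135]);go([*p,.028],2.949);print(J(r.get_state()['tool_pos']))"
```

```text
t 2.65 pos [ 0.4218 -0.0515  0.0348] psi 2.943 tilt [-0.002 -0.011 -1.   ] d [-0.0391  0.0037  0.0068] yaw -0.006 F [-0.24 -0.86  1.05] op 0.498
[-0.11914156 -0.13839219]
```

play_rows([
  {"jaw": 0.5, "dx": 0, "dy": 0.002, "dz": 0.006, "yaw": -0.006},
  {"jaw": 0.5, "dx": 0, "dy": 0.002, "dz": 0.003, "yaw": 0},
  {"jaw": 0.5, "dx": 0, "dy": 0, "dz": 0.001, "yaw": 0},
  {"jaw": 0.5, "dx": -0.006, "dy": 0, "dz": 0, "yaw": 0},
  {"jaw": 0.5, "dx": -0.006, "dy": 0, "dz": 0, "yaw": 0},
])

```text
clock: 3.15
tool_pos: [0.4333, -0.0496, 0.0249]
eef_rot: [0.097, 0.995, -0.004, -0.001]
contact_force: [0.0, 0.9, -0.8]
opening: 0.502
```

```bash
python3 -c "
from go import *
p=W([-.08,-.135]);go([*p,.028],2.949);print(J(r.get_state()['tool_pos']))"
```

```text
t 3.15 pos [ 0.4333 -0.0496  0.0249] psi 2.947 tilt [ 0.001 -0.009 -1.   ] d [-0.0282 -0.0006 -0.0031] yaw -0.002 F [ 0.02  0.92 -0.81] op 0.502
[-0.10824216 -0.13438559]
```

play_rows([
  {"jaw": 0.5, "dx": -0.005, "dy": 0, "dz": -0.002, "yaw": 0},
  {"jaw": 0.5, "dx": -0.005, "dy": 0, "dz": 0, "yaw": 0},
  {"jaw": 0.5, "dx": -0.004, "dy": 0, "dz": 0, "yaw": 0},
  {"jaw": 0.5, "dx": -0.003, "dy": 0, "dz": 0, "yaw": 0},
  {"jaw": 0.5, "dx": -0.002, "dy": 0, "dz": 0, "yaw": 0},
])

```text
clock: 3.65
tool_pos: [0.4503, -0.0526, 0.028]
eef_rot: [0.096, 0.995, -0.005, -0.001]
contact_force: [-2.0, 0.3, -0.7]
opening: 0.502
```

```bash
python3 -c "
from go import *
p=W([-.08,-.135]);go([*p,.028],2.949);print(J(r.get_state()['tool_pos']))"
```

```text
t 3.65 pos [ 0.4503 -0.0526  0.028 ] psi 2.949 tilt [ 0.001 -0.011 -1.   ] d [-0.011 -0.001  0.   ] yaw 0.0 F [-1.97  0.3  -0.73] op 0.502
[-0.09099014 -0.13401856]
```

play_rows([
  {"jaw": 0.5, "dx": -0.003, "dy": 0, "dz": 0, "yaw": 0},
  {"jaw": 0.5, "dx": -0.003, "dy": 0, "dz": 0, "yaw": 0},
  {"jaw": 0.5, "dx": -0.002, "dy": 0, "dz": 0, "yaw": 0},
  {"jaw": 0.5, "dx": -0.002, "dy": 0, "dz": 0, "yaw": 0},
  {"jaw": 0.5, "dx": -0.002, "dy": 0, "dz": 0, "yaw": 0},
])

```text
clock: 4.15
tool_pos: [0.4559, -0.0537, 0.0281]
eef_rot: [0.095, 0.995, -0.005, -0.006]
contact_force: [-4.2, 1.3, 4.1]
opening: 0.5
```

```bash
python3 -c "
from go import *
p=W([-.08,-.135]);go([*p,.028],2.949);print(J(r.get_state()['tool_pos']))"
```

```text
t 4.15 pos [ 0.4559 -0.0537  0.0281] psi 2.951 tilt [ 0.012 -0.012 -1.   ] d [-0.0052 -0.001   0.0001] yaw 0.002 F [-4.22  1.29  4.05] op 0.5
[-0.08523424 -0.13404862]
```

play_rows([
  {"jaw": 0.5, "dx": -0.004, "dy": 0, "dz": 0, "yaw": 0},
  {"jaw": 0.5, "dx": -0.005, "dy": 0, "dz": 0, "yaw": 0},
  {"jaw": 0.5, "dx": -0.005, "dy": 0, "dz": 0, "yaw": 0},
  {"jaw": 0.5, "dx": -0.005, "dy": 0, "dz": 0, "yaw": 0},
  {"jaw": 0.5, "dx": -0.005, "dy": 0, "dz": 0, "yaw": 0},
])

```text
clock: 4.65
tool_pos: [0.4558, -0.0539, 0.028]
eef_rot: [0.093, 0.995, -0.006, -0.026]
contact_force: [-10.1, 3.9, 8.8]
opening: 0.498
```

```bash
python3 -c "
from go import *
p=W([-.08,-.135]);go([*p,.028],2.949);print(J(r.get_state()['tool_pos']))
snap('side','side2.png');snap('top','top2.png')
s=load('side');c=s['frame'][145:250,275:375,::-1];cv2.imwrite('pics/sz2.png',cv2.resize(c,None,fx=5.6,fy=5.6,interpolation=cv2.INTER_CUBIC))"
```

```text
t 4.65 pos [ 0.4558 -0.0539  0.028 ] psi 2.954 tilt [ 0.05  -0.016 -0.999] d [-0.0053 -0.0008 -0.0003] yaw 0.005 F [-10.13   3.86   8.77] op 0.498
[-0.08534285 -0.13427005]
```

View pics/sz2.png

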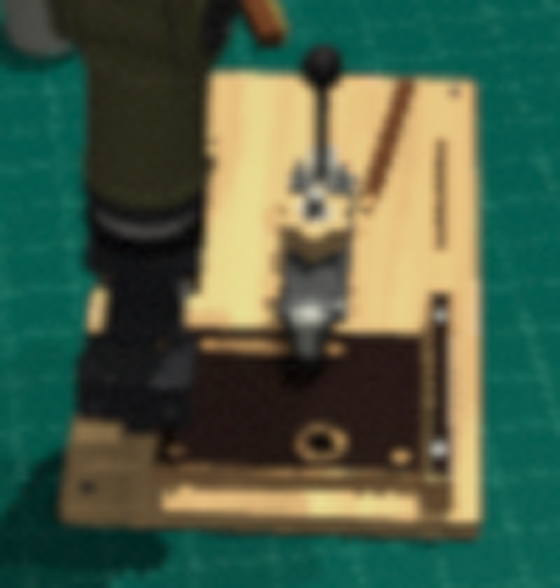

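The panel's far edge now lies along the stop face (crop x≈425) with no visible gap, and the push met about 10 N. I'll back off, lift, and check again.

play_rows([
  {"jaw": 0.5, "dx": 0.005, "dy": 0, "dz": 0, "yaw": 0},
  {"jaw": 0.5, "dx": 0.01, "dy": 0, "dz": -0.005, "yaw": 0},
  {"jaw": 0.5, "dx": 0.008, "dy": 0, "dz": -0.03, "yaw": 0},
  {"jaw": 0.3, "dx": 0, "dy": 0, "dz": -0.045, "yaw": 0},
  {"jaw": 0, "dx": 0, "dy": 0, "dz": -0.045, "yaw": 0},
])

```text
clock: 5.25
tool_pos: [0.4354, -0.0486, 0.1542]
eef_rot: [0.092, 0.995, -0.007, -0.031]
contact_force: [1.9, -0.1, -0.5]
opening: 0.656
```

```bash
python3 -c "
from go import *
p=W([-.08,-.135]);go([*p,.028],2.949)
snap('side','side3.png');snap('top','top3.png')
s=load('side');c=s['frame'][145:250,275:375,::-1];a=cv2.resize(c,None,fx=5.6,fy=5.6,interpolation=cv2.INTER_CUBIC);cv2.imwrite('pics/sz3.png',a)
s=load('top');c=s['frame'][150:250,210:350,::-1];cv2.imwrite('pics/tz3.png',cv2.resize(c,None,fx=5.6,fy=5.6,interpolation=cv2.INTER_CUBIC))"
```

```text
t 5.25 pos [ 0.4354 -0.0486  0.1542] psi 2.956 tilt [ 0.06  -0.02  -0.998] d [-0.0339  0.0003  0.1244] yaw 0.007 F [ 1.93 -0.08 -0.51] op 0.656
```

View pics/sz3.png

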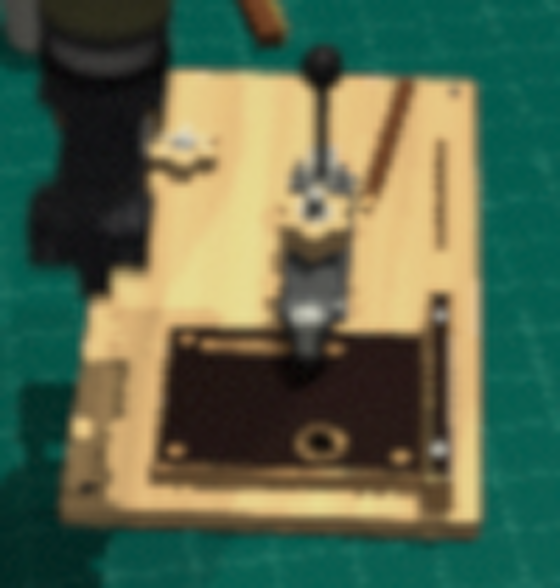

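View pics/tz3.png

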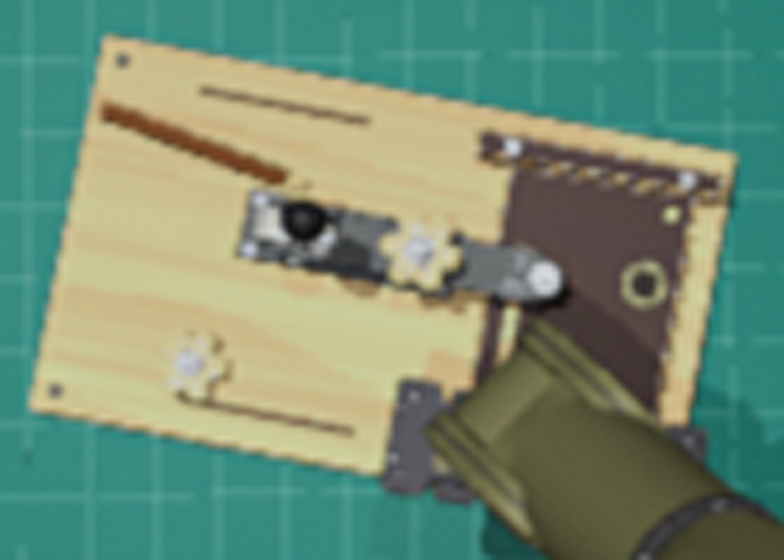

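The panel lies square along the stop in both views: the top crop shows the edge from (510,165) to (690,205) parallel to the bar, with no gap. Next is the ball.

```bash
python3 -c "
from go import *
print(np.array(r.get_state()['q']));M=R.from_quat(r.get_state()['eef_rot']).as_matrix();print(M)
go([.5956,.1032,.25],1.357)"
```

```text
[ 0.41084244  0.69333639 -0.66172654  2.12115961  0.73211129  0.62953898
  0.60543484]
[[-0.98148957  0.18455796 -0.0511525 ]
 [ 0.18520299  0.98266666 -0.00812962]
 [ 0.04876547 -0.01745273 -0.99865776]]
t 5.35 pos [ 0.4393 -0.0481  0.1572] psi 2.955 tilt [ 0.049 -0.017 -0.999] d [-0.1209  0.1759 -0.1019] yaw -1.544 F [ 0.96  0.12 -1.13] op 0.75
```

play_rows([
  {"jaw": 0, "dx": 0, "dy": 0, "dz": -0.025, "yaw": -0.14},
  {"jaw": 0, "dx": 0, "dy": 0, "dz": -0.025, "yaw": -0.14},
  {"jaw": 0, "dx": 0, "dy": 0, "dz": -0.025, "yaw": -0.14},
  {"jaw": 0, "dx": 0, "dy": 0, "dz": -0.025, "yaw": -0.14},
  {"jaw": 0, "dx": 0, "dy": 0, "dz": -0.01, "yaw": -0.14},
])

```text
clock: 5.85
tool_pos: [0.4442, -0.0494, 0.2706]
eef_rot: [-0.265, 0.964, -0.001, -0.026]
contact_force: [0.9, 0.1, 0.0]
opening: 0.998
```

```bash
python3 -c "
from go import *
print(np.array(r.get_state()['q']))
go([.5956,.1032,.25],1.357)"
```

```text
[ 0.64401065  0.60104792 -1.03911318  1.97286651  0.62185836  0.99138718
  1.39815609]
t 5.85 pos [ 0.4442 -0.0494  0.2706] psi -2.604 tilt [ 0.05   0.011 -0.999] d [-0.2089  0.0535  0.0107] yaw -0.819 F [0.91 0.06 0.04] op 0.998
```

```bash
cat >> go.py <<'E'
def plan(p,psi_yaw,n):
    s=r.get_state();M=R.from_quat(s['eef_rot']).as_matrix()
    D=(np.array(p)-s['tool_pos'])/n
    for i in range(n):
        y=psi_yaw/n
        print(i,np.round(M.T@D,3),round(y,3)); M=M@R.from_euler('z',y).as_matrix()
E
python3 -c "
from go import *
plan([.5956,.1032,.26],2.32,16)"
```

```text
0 [-0.013  0.003  0.   ] 0.145
1 [-0.012  0.005  0.   ] 0.145
2 [-0.012  0.007  0.   ] 0.145
3 [-0.01   0.009  0.   ] 0.145
4 [-0.009  0.01   0.   ] 0.145
5 [-0.008  0.011  0.   ] 0.145
6 [-0.006  0.012  0.   ] 0.145
7 [-0.004  0.013  0.   ] 0.145
8 [-0.002  0.013  0.   ] 0.145
9 [-0.     0.013  0.   ] 0.145
10 [0.002 0.013 0.   ] 0.145
11 [0.004 0.013 0.   ] 0.145
12 [0.005 0.012 0.   ] 0.145
13 [0.007 0.011 0.   ] 0.145
14 [0.009 0.01  0.   ] 0.145
15 [0.01  0.009 0.   ] 0.145
```

play_rows([
  {"jaw": 0, "dx": -0.013, "dy": 0.003, "dz": 0, "yaw": 0.145},
  {"jaw": 0, "dx": -0.012, "dy": 0.005, "dz": 0, "yaw": 0.145},
  {"jaw": 0, "dx": -0.012, "dy": 0.007, "dz": 0, "yaw": 0.145},
  {"jaw": 0, "dx": -0.01, "dy": 0.009, "dz": 0, "yaw": 0.145},
  {"jaw": 0, "dx": -0.009, "dy": 0.01, "dz": 0, "yaw": 0.145},
])

```text
clock: 6.35
tool_pos: [0.4927, -0.0053, 0.2665]
eef_rot: [0.105, 0.994, -0.014, -0.021]
contact_force: [-0.4, 0.6, -0.1]
opening: 0.999
```

play_rows([
  {"jaw": 0, "dx": -0.008, "dy": 0.011, "dz": 0, "yaw": 0.145},
  {"jaw": 0, "dx": -0.006, "dy": 0.012, "dz": 0, "yaw": 0.145},
  {"jaw": 0, "dx": -0.004, "dy": 0.013, "dz": 0, "yaw": 0.145},
  {"jaw": 0, "dx": -0.002, "dy": 0.013, "dz": 0, "yaw": 0.145},
  {"jaw": 0, "dx": 0, "dy": 0.013, "dz": 0, "yaw": 0.145},
])

```text
clock: 6.85
tool_pos: [0.5428, 0.0396, 0.2607]
eef_rot: [0.461, 0.887, -0.024, -0.012]
contact_force: [0.1, 0.4, 0.8]
opening: 1.0
```

```bash
python3 -c "
from go import *
print(np.array(r.get_state()['q']))
go([.5956,.1032,.25],1.357)"
```

```text
[ 0.15554428  0.61560787 -0.54916859  1.73070521  0.39795922  0.9604285
  0.05089494]
t 6.85 pos [0.5428 0.0396 0.2607] psi 2.183 tilt [-0.001 -0.054 -0.999] d [0.0217 0.0802 0.0064] yaw 0.826 F [0.07 0.45 0.82] op 1.0
```

```bash
python3 -c "
from go import *
plan([.5956,.1032,.25],.826,6)"
```

```text
0 [0.004 0.013 0.001] 0.138
1 [0.005 0.013 0.001] 0.138
2 [0.007 0.012 0.001] 0.138
3 [0.009 0.011 0.001] 0.138
4 [0.01  0.01  0.001] 0.138
5 [0.011 0.008 0.001] 0.138
```

play_rows([
  {"jaw": 0, "dx": 0.004, "dy": 0.013, "dz": 0, "yaw": 0.138},
  {"jaw": 0, "dx": 0.005, "dy": 0.013, "dz": 0, "yaw": 0.138},
  {"jaw": 0, "dx": 0.007, "dy": 0.012, "dz": 0, "yaw": 0.138},
  {"jaw": 0, "dx": 0.009, "dy": 0.011, "dz": 0, "yaw": 0.138},
  {"jaw": 0, "dx": 0.01, "dy": 0.01, "dz": 0, "yaw": 0.138},
])

```text
clock: 7.35
tool_pos: [0.5897, 0.0913, 0.2544]
eef_rot: [0.745, 0.667, -0.029, 0.002]
contact_force: [-0.2, 0.2, 0.6]
opening: 1.0
```

```bash
python3 -c "
from go import *
go([.5956,.1032,.24],1.357)"
```

```text
t 7.35 pos [0.5897 0.0913 0.2544] psi 1.461 tilt [-0.046 -0.036 -0.998] d [0.0131 0.005  0.0137] yaw 0.104 F [-0.17  0.22  0.57] op 1.0
```

```bash
python3 -c "
from go import *
M=R.from_quat(r.get_state()['eef_rot']).as_matrix();print(M[:,2])
b=np.array([.5956,.1032,.162]);go(b+.019*M[:,2],1.357)"
```

```text
[-0.04086856 -0.04189528 -0.9982858 ]
t 7.35 pos [0.5897 0.0913 0.2544] psi 1.461 tilt [-0.046 -0.036 -0.998] d [0.0167 0.0079 0.1105] yaw 0.104 F [-0.17  0.22  0.57] op 1.0
```

play_rows([
  {"jaw": 0.2, "dx": 0.011, "dy": 0.007, "dz": 0, "yaw": 0.08},
  {"jaw": 0.3, "dx": 0.006, "dy": 0, "dz": 0.01, "yaw": 0.024},
  {"jaw": 0.3, "dx": 0, "dy": 0, "dz": 0.03, "yaw": 0},
  {"jaw": 0.3, "dx": 0, "dy": 0, "dz": 0.03, "yaw": 0},
  {"jaw": 0.3, "dx": 0, "dy": 0, "dz": 0.02, "yaw": 0},
])

```text
clock: 7.85
tool_pos: [0.5999, 0.1057, 0.1621]
eef_rot: [0.78, 0.625, -0.025, 0.01]
contact_force: [0.8, 0.1, -0.5]
opening: 0.697
```

```bash
python3 -c "
from go import *
M=R.from_quat(r.get_state()['eef_rot']).as_matrix();print(M[:,2])
b=np.array([.5956,.1032,.162]);go(b+.019*M[:,2],1.357)"
```

```text
[-0.02717053 -0.04730826 -0.99851074]
t 7.85 pos [0.5999 0.1057 0.1621] psi 1.35 tilt [-0.052 -0.016 -0.999] d [-0.0034 -0.0037  0.0194] yaw -0.007 F [ 0.8   0.1  -0.49] op 0.697
```

play_rows([
  {"jaw": 0.3, "dx": -0.003, "dy": -0.004, "dz": 0.01, "yaw": 0},
  {"jaw": 0.3, "dx": 0, "dy": 0, "dz": 0.009, "yaw": 0},
  {"jaw": 0.3, "dx": 0, "dy": 0, "dz": 0, "yaw": 0},
  {"jaw": 0.5, "dx": 0, "dy": 0, "dz": 0, "yaw": 0},
  {"jaw": 0.5, "dx": 0, "dy": 0, "dz": 0, "yaw": 0},
])

```text
clock: 8.35
tool_pos: [0.5932, 0.1011, 0.1392]
eef_rot: [0.78, 0.625, -0.028, 0.012]
contact_force: [0.3, 0.3, 0.3]
opening: 0.546
```

```bash
python3 -c "
from go import *
M=R.from_quat(r.get_state()['eef_rot']).as_matrix();print(M[:,2])
b=np.array([.5956,.1032,.162]);go(b+.019*M[:,2],1.357)
snap('side','side4.png')
s=load('side');c=s['frame'][115:220,285:385,::-1];a=cv2.resize(c,None,fx=5.6,fy=5.6,interpolation=cv2.INTER_CUBIC);cv2.imwrite('pics/sz4.png',a)"
```

```text
[-0.02965212 -0.05354516 -0.99812508]
t 8.35 pos [0.5932 0.1011 0.1392] psi 1.351 tilt [-0.059 -0.017 -0.998] d [ 0.0012  0.0015 -0.004 ] yaw -0.006 F [0.3  0.26 0.31] op 0.546
```

View pics/sz4.png

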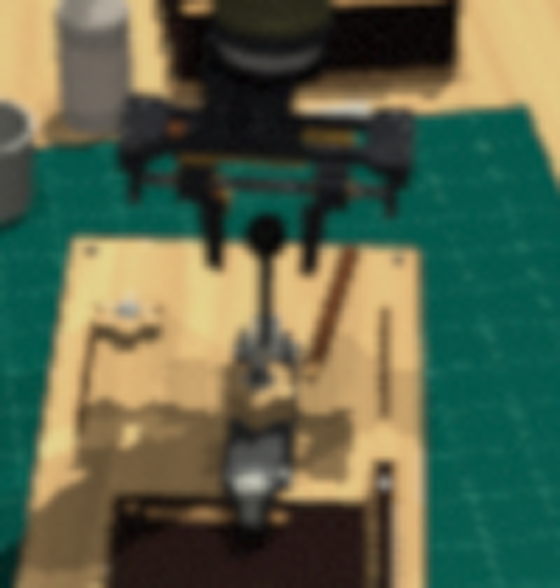

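The ball at (265,235) sits midway between the fingers at 215 and 310. I'll grip it lightly.

play_rows([
  {"jaw": 0.6, "dx": 0.001, "dy": 0.001, "dz": -0.003, "yaw": 0},
  {"jaw": 0.7, "dx": 0, "dy": 0, "dz": 0, "yaw": 0},
  {"jaw": 0.8, "dx": 0, "dy": 0, "dz": 0, "yaw": 0},
  {"jaw": 0.8, "dx": 0, "dy": 0, "dz": 0, "yaw": 0},
  {"jaw": 0.8, "dx": 0, "dy": 0, "dz": 0, "yaw": 0},
], squeeze=8)

```text
clock: 8.9
tool_pos: [0.5958, 0.1024, 0.1437]
eef_rot: [0.78, 0.625, -0.027, 0.012]
contact_force: [-0.1, -0.5, -1.0]
opening: 0.326
```

```bash
python3 -c "
from go import *
M=R.from_quat(r.get_state()['eef_rot']).as_matrix();print(M)
b=np.array([.5956,.1032,.162]);go(b+.019*M[:,2],1.357);st()"
```

```text
[[ 0.21795832  0.97559794 -0.02651104]
 [ 0.9742904  -0.21909291 -0.05250247]
 [-0.05702969 -0.0143861  -0.99826883]]
t 8.9 pos [0.5958 0.1024 0.1437] psi 1.351 tilt [-0.057 -0.014 -0.998] d [-0.0003 -0.0006  0.0007] yaw -0.006 F [-0.08 -0.54 -1.02] op 0.326
clock 8.9
tool_pos [0.5958 0.1024 0.1437]
eef_rot [ 0.7803  0.6247 -0.0268  0.0122]
contact_force [-0.0803 -0.5448 -1.0158]
moment [0.0128 0.003  0.0398]
opening 0.3262387742967384
q [-0.1353  0.8025 -0.2419  1.6762  0.3201  0.7456 -0.7727]
```

```bash
cat > arc.py <<'E'
from go import *
B0=np.array([.5963,.1034,.1627]); H=np.array([np.cos(1.357),np.sin(1.357),0]); Z=np.array([0,0,1.])
def ball(b): return B0+H*.113*(np.sin(b-.11)+np.sin(.11))+Z*(.012*np.sin(b)+.113*(np.cos(b-.11)-np.cos(.11)))
def cur():
    s=r.get_state();M=R.from_quat(s['eef_rot']).as_matrix();return s,M,np.array(s['tool_pos'])-.019*M[:,2]
def bnow(p=None):
    s,M,q=cur()
    from scipy.optimize import minimize_scalar
    m=minimize_scalar(lambda b:np.linalg.norm(ball(b)-q),bounds=(-.3,2),method='bounded');return m.x,m.fun
def rep(bs):
    s,M,q=cur();b,e=bnow()
    t=(ball(b+.01)-ball(b-.01));t/=np.linalg.norm(t)
    F=np.array(s['contact_force'])
    n=np.cross(t,np.cross(H,Z));
    print('t',round(s['clock'],2),'b %.3f(%.1fdeg) off %.4f sink %.2fmm'%(b,np.degrees(b),e,12*np.sin(b)),'Ft %.2f'%(F@t),'Frad %.2f'%(F@n),'F',np.round(F,2),'mom',np.round(s['moment'],3),'tilt',np.round(M[2],3),'yawerr',round(-(1.357-np.arctan2(M[1,0],M[0,0])),3),'op',round(s['opening'],3))
    p=q
    for b in bs:
        d=M.T@(ball(b)-p);print(b,np.round(d,4));p=ball(b)
E
python3 -c "
from arc import *
rep([.04,.08,.12,.15,.18])"
```

```text
t 8.9 b 0.000(0.0deg) off 0.0001 sink 0.00mm Ft -0.75 Frad 0.88 F [-0.08 -0.54 -1.02] mom [0.013 0.003 0.04 ] tilt [-0.057 -0.014 -0.998] yawerr -0.006 op 0.326
0.04 [ 0.0044 -0.     -0.0012]
0.08 [ 0.0045 -0.     -0.001 ]
0.12 [ 0.0045 -0.     -0.0008]
0.15 [ 0.0034 -0.     -0.0005]
0.18 [ 0.0034 -0.     -0.0004]
```

play_rows([
  {"jaw": 0.8, "dx": 0.0045, "dy": 0, "dz": -0.001, "yaw": 0},
  {"jaw": 0.8, "dx": 0.0045, "dy": 0, "dz": -0.001, "yaw": 0},
  {"jaw": 0.8, "dx": 0.0045, "dy": 0, "dz": -0.001, "yaw": 0},
  {"jaw": 0.8, "dx": 0.0035, "dy": 0, "dz": -0.0005, "yaw": 0},
  {"jaw": 0.8, "dx": 0.0035, "dy": 0, "dz": -0.0005, "yaw": 0},
])

```text
clock: 9.4
tool_pos: [0.5999, 0.1216, 0.1462]
eef_rot: [0.781, 0.624, -0.029, 0.013]
contact_force: [-0.3, -2.1, -1.5]
opening: 0.326
```

```bash
python3 -c "
from arc import *
rep([.21,.24,.27,.3,.33])
for i in range(3): snap('side'); rep([])"
```

```text
t 9.4 b 0.174(10.0deg) off 0.0000 sink 2.08mm Ft -2.20 Frad 1.37 F [-0.32 -2.12 -1.46] mom [-0.255  0.034 -0.055] tilt [-0.061 -0.016 -0.998] yawerr -0.008 op 0.326
0.21 [ 0.004  -0.     -0.0004]
0.24 [ 0.0034 -0.     -0.0002]
0.27 [ 0.0034 -0.     -0.0001]
0.3 [ 0.0033 -0.      0.    ]
0.33 [ 0.0033 -0.      0.0001]
t 9.45 b 0.184(10.6deg) off 0.0001 sink 2.20mm Ft -1.15 Frad 2.04 F [-0.53 -1.   -2.07] mom [-0.286 -0.029 -0.048] tilt [-0.06  -0.016 -0.998] yawerr -0.007 op 0.323
t 9.5 b 0.183(10.5deg) off 0.0000 sink 2.19mm Ft -0.53 Frad 2.16 F [ 0.19 -0.52 -2.17] mom [ 0.076 -0.004 -0.038] tilt [-0.06  -0.015 -0.998] yawerr -0.007 op 0.326
t 9.55 b 0.183(10.5deg) off 0.0000 sink 2.19mm Ft 0.64 Frad 1.94 F [ 0.14  0.68 -1.92] mom [ 0.177 -0.04  -0.037] tilt [-0.059 -0.015 -0.998] yawerr -0.007 op 0.321
```

play_rows([
  {"jaw": 0.8, "dx": 0.0028, "dy": 0, "dz": -0.0003, "yaw": 0},
  {"jaw": 0.8, "dx": 0.0025, "dy": 0, "dz": -0.0002, "yaw": 0},
  {"jaw": 0.8, "dx": 0.0023, "dy": 0, "dz": -0.0001, "yaw": 0},
  {"jaw": 0.8, "dx": 0.0023, "dy": 0, "dz": 0, "yaw": 0},
  {"jaw": 0.8, "dx": 0.0023, "dy": 0, "dz": 0, "yaw": 0},
])

```text
clock: 10.05
tool_pos: [0.6026, 0.1336, 0.146]
eef_rot: [0.781, 0.624, -0.029, 0.013]
contact_force: [-0.7, -1.9, -2.3]
opening: 0.325
```

```bash
python3 -c "
from arc import *
rep([.31,.33,.36])
for i in range(3): snap('side'); rep([])"
```

```text
t 10.05 b 0.285(16.3deg) off 0.0001 sink 3.37mm Ft -1.83 Frad 2.45 F [-0.72 -1.89 -2.31] mom [-0.312  0.107 -0.009] tilt [-0.062 -0.016 -0.998] yawerr -0.009 op 0.325
0.31 [ 0.0028 -0.0001  0.    ]
0.33 [ 0.0022 -0.      0.0001]
0.36 [ 0.0033 -0.      0.0002]
t 10.1 b 0.291(16.6deg) off 0.0000 sink 3.44mm Ft -0.51 Frad 1.77 F [ 0.   -0.67 -1.73] mom [-0.276  0.042 -0.032] tilt [-0.061 -0.016 -0.998] yawerr -0.008 op 0.321
t 10.15 b 0.290(16.6deg) off 0.0000 sink 3.43mm Ft 0.45 Frad 0.83 F [-0.06  0.4  -0.86] mom [-0.081  0.015 -0.034] tilt [-0.061 -0.016 -0.998] yawerr -0.008 op 0.322
t 10.2 b 0.290(16.6deg) off 0.0000 sink 3.43mm Ft 0.58 Frad 1.79 F [ 0.45  0.35 -1.82] mom [-0.048  0.023  0.047] tilt [-0.061 -0.016 -0.998] yawerr -0.008 op 0.325
```

play_rows([
  {"jaw": 0.8, "dx": 0.0023, "dy": 0, "dz": 0, "yaw": 0},
  {"jaw": 0.8, "dx": 0.0023, "dy": 0, "dz": 0, "yaw": 0},
  {"jaw": 0.8, "dx": 0.0023, "dy": 0, "dz": 0.0001, "yaw": 0},
  {"jaw": 0.8, "dx": 0.0023, "dy": 0, "dz": 0.0001, "yaw": 0},
  {"jaw": 0.8, "dx": 0.0023, "dy": 0, "dz": 0.0001, "yaw": 0},
])

```text
clock: 10.7
tool_pos: [0.605, 0.1449, 0.1446]
eef_rot: [0.781, 0.624, -0.03, 0.013]
contact_force: [-0.1, -2.0, -2.3]
opening: 0.319
```

```bash
python3 -c "
from arc import *
rep([])
for i in range(3): snap('side'); rep([])
rep([.41,.45,.49])"
```

```text
t 10.7 b 0.389(22.3deg) off 0.0000 sink 4.56mm Ft -1.49 Frad 2.57 F [-0.12 -1.95 -2.26] mom [-0.345  0.084  0.019] tilt [-0.063 -0.017 -0.998] yawerr -0.009 op 0.319
t 10.75 b 0.395(22.6deg) off 0.0001 sink 4.61mm Ft -0.81 Frad 3.94 F [ 0.83 -1.75 -3.72] mom [-0.315 -0.041 -0.015] tilt [-0.062 -0.017 -0.998] yawerr -0.008 op 0.323
t 10.8 b 0.394(22.6deg) off 0.0001 sink 4.61mm Ft 0.77 Frad 3.76 F [-0.02  0.06 -3.84] mom [-0.087 -0.046 -0.037] tilt [-0.062 -0.017 -0.998] yawerr -0.008 op 0.326
t 10.85 b 0.394(22.6deg) off 0.0001 sink 4.61mm Ft 0.73 Frad 4.16 F [ 0.2  -0.1  -4.22] mom [-0.045 -0.054 -0.015] tilt [-0.062 -0.017 -0.998] yawerr -0.008 op 0.321
t 10.85 b 0.394(22.6deg) off 0.0001 sink 4.61mm Ft 0.73 Frad 4.16 F [ 0.2  -0.1  -4.22] mom [-0.045 -0.054 -0.015] tilt [-0.062 -0.017 -0.998] yawerr -0.008 op 0.321
0.41 [0.0017 0.     0.0003]
0.45 [ 0.0043 -0.      0.0007]
0.49 [ 0.0043 -0.      0.0009]
```

play_rows([
  {"jaw": 0.8, "dx": 0.0022, "dy": 0, "dz": 0.0004, "yaw": 0},
  {"jaw": 0.8, "dx": 0.0022, "dy": 0, "dz": 0.0004, "yaw": 0},
  {"jaw": 0.8, "dx": 0.0022, "dy": 0, "dz": 0.0004, "yaw": 0},
  {"jaw": 0.8, "dx": 0.0022, "dy": 0, "dz": 0.0005, "yaw": 0},
  {"jaw": 0.8, "dx": 0.0022, "dy": 0, "dz": 0.0005, "yaw": 0},
])

```text
clock: 11.35
tool_pos: [0.6075, 0.1558, 0.1419]
eef_rot: [0.781, 0.623, -0.03, 0.013]
contact_force: [-0.8, -2.7, -1.2]
opening: 0.323
```

```bash
python3 -c "
from arc import *
rep([])
for i in range(3): snap('side'); rep([])
rep([.52,.56])"
```

```text
t 11.35 b 0.495(28.3deg) off 0.0001 sink 5.70mm Ft -2.38 Frad 1.93 F [-0.84 -2.72 -1.16] mom [-0.463  0.146  0.038] tilt [-0.063 -0.017 -0.998] yawerr -0.009 op 0.323
t 11.4 b 0.499(28.6deg) off 0.0000 sink 5.74mm Ft -1.42 Frad 0.98 F [-0.34 -1.61 -0.52] mom [-0.42   0.09  -0.047] tilt [-0.063 -0.017 -0.998] yawerr -0.009 op 0.327
t 11.45 b 0.498(28.6deg) off 0.0001 sink 5.74mm Ft -0.59 Frad 2.80 F [-1.21 -1.16 -2.5 ] mom [-0.203  0.09   0.009] tilt [-0.062 -0.017 -0.998] yawerr -0.009 op 0.322
t 11.5 b 0.499(28.6deg) off 0.0001 sink 5.74mm Ft 0.59 Frad 2.16 F [ 0.25 -0.13 -2.23] mom [-0.183  0.054 -0.002] tilt [-0.062 -0.017 -0.998] yawerr -0.009 op 0.324
t 11.5 b 0.499(28.6deg) off 0.0001 sink 5.74mm Ft 0.59 Frad 2.16 F [ 0.25 -0.13 -2.23] mom [-0.183  0.054 -0.002] tilt [-0.062 -0.017 -0.998] yawerr -0.009 op 0.324
0.52 [ 0.0023 -0.0001  0.0006]
0.56 [ 0.0042 -0.      0.0012]
```

play_rows([
  {"jaw": 0.8, "dx": 0.0016, "dy": 0, "dz": 0.0004, "yaw": 0},
  {"jaw": 0.8, "dx": 0.0016, "dy": 0, "dz": 0.0004, "yaw": 0},
  {"jaw": 0.8, "dx": 0.0014, "dy": 0, "dz": 0.0004, "yaw": 0},
  {"jaw": 0.8, "dx": 0.0014, "dy": 0, "dz": 0.0004, "yaw": 0},
  {"jaw": 0.8, "dx": 0.0014, "dy": 0, "dz": 0.0004, "yaw": 0},
])

```text
clock: 12.0
tool_pos: [0.6089, 0.1619, 0.1397]
eef_rot: [0.781, 0.623, -0.031, 0.014]
contact_force: [-1.2, -2.9, 0.3]
opening: 0.321
```

```bash
python3 -c "
from arc import *
rep([])
for i in range(3): snap('side'); rep([])
rep([.52,.56])"
```

```text
t 12.0 b 0.556(31.8deg) off 0.0002 sink 6.33mm Ft -3.04 Frad 0.79 F [-1.17 -2.94  0.34] mom [-0.676  0.303  0.033] tilt [-0.065 -0.017 -0.998] yawerr -0.01 op 0.321
t 12.05 b 0.558(32.0deg) off 0.0002 sink 6.35mm Ft -2.67 Frad -1.15 F [-0.97 -1.92  2.02] mom [-0.679  0.244 -0.046] tilt [-0.065 -0.017 -0.998] yawerr -0.01 op 0.325
t 12.1 b 0.558(32.0deg) off 0.0002 sink 6.35mm Ft -2.01 Frad 0.56 F [-0.77 -1.96  0.19] mom [-0.573  0.173 -0.049] tilt [-0.065 -0.017 -0.998] yawerr -0.01 op 0.326
t 12.15 b 0.558(32.0deg) off 0.0002 sink 6.35mm Ft -3.06 Frad 0.34 F [-1.01 -2.83  0.77] mom [-0.505  0.245 -0.026] tilt [-0.065 -0.017 -0.998] yawerr -0.01 op 0.325
t 12.15 b 0.558(32.0deg) off 0.0002 sink 6.35mm Ft -3.06 Frad 0.34 F [-1.01 -2.83  0.77] mom [-0.505  0.245 -0.026] tilt [-0.065 -0.017 -0.998] yawerr -0.01 op 0.325
0.52 [-0.0039 -0.0002 -0.0012]
0.56 [ 0.0042 -0.      0.0012]
```

```bash
python3 -c "
from arc import *
rep([.5,.45,.4,.35,.3])"
```

```text
t 12.15 b 0.558(32.0deg) off 0.0002 sink 6.35mm Ft -3.06 Frad 0.34 F [-1.01 -2.83  0.77] mom [-0.505  0.245 -0.026] tilt [-0.065 -0.017 -0.998] yawerr -0.01 op 0.325
0.5 [-0.0061 -0.0002 -0.0017]
0.45 [-0.0054  0.     -0.0011]
0.4 [-0.0054  0.     -0.0009]
0.35 [-0.0055  0.     -0.0006]
0.3 [-0.0055  0.0001 -0.0003]
```

play_rows([
  {"jaw": 0.8, "dx": -0.006, "dy": 0, "dz": -0.0017, "yaw": 0},
  {"jaw": 0.8, "dx": -0.0055, "dy": 0, "dz": -0.001, "yaw": 0},
  {"jaw": 0.8, "dx": -0.0055, "dy": 0, "dz": -0.001, "yaw": 0},
  {"jaw": 0.8, "dx": -0.0055, "dy": 0, "dz": -0.0006, "yaw": 0},
  {"jaw": 0.8, "dx": -0.005, "dy": 0, "dz": -0.0003, "yaw": 0},
])

```text
clock: 12.65
tool_pos: [0.6035, 0.1393, 0.1457]
eef_rot: [0.78, 0.625, -0.027, 0.011]
contact_force: [0.7, 1.3, -4.1]
opening: 0.323
```

```bash
python3 -c "
from arc import *
rep([.3])"
```

```text
t 12.65 b 0.335(19.2deg) off 0.0003 sink 3.95mm Ft 1.89 Frad 3.89 F [ 0.69  1.27 -4.09] mom [ 0.277 -0.121 -0.009] tilt [-0.055 -0.016 -0.998] yawerr -0.007 op 0.323
0.3 [-0.0039  0.0003 -0.    ]
```

play_rows([
  {"jaw": 0.4, "dx": 0, "dy": 0, "dz": 0, "yaw": 0},
  {"jaw": 0.2, "dx": 0, "dy": 0, "dz": 0, "yaw": 0},
  {"jaw": 0.1, "dx": 0, "dy": 0, "dz": -0.02, "yaw": 0},
  {"jaw": 0, "dx": 0, "dy": 0, "dz": -0.04, "yaw": 0},
  {"jaw": 0, "dx": 0.02, "dy": 0, "dz": -0.03, "yaw": 0},
])

```text
clock: 13.15
tool_pos: [0.6085, 0.1569, 0.2343]
eef_rot: [0.782, 0.622, -0.032, 0.012]
contact_force: [1.8, 0.3, 0.1]
opening: 0.752
```

```bash
cp pics/top0.png /tmp; python3 -c "
from arc import *
rep([])
im=cv2.imread('pics/top0.png')[:,:,::-1]
f=np.load('last_top.npz')
Ct=proj(load('top'),[.581,.0324,.085]);print(Ct)
c=im[184:205,274:296];a=cv2.resize(c,None,fx=26,fy=26,interpolation=cv2.INTER_CUBIC)
cv2.imwrite('pics/nut.png',a[:,:,::-1])
s=snap('side','side5.png');Cs=proj(s,[.581,.0324,.085]);print(Cs)
c=s['frame'][170:200,318:345];cv2.imwrite('pics/nuts.png',cv2.resize(c,None,fx=20,fy=20,interpolation=cv2.INTER_CUBIC)[:,:,::-1])
P=cloud(s);
sel=(np.hypot(P[...,0]-.581,P[...,1]-.0324)<.024);print(np.round(np.sort(P[...,2][sel]),3))
for u,v in [(331,181)]: print(P[178:190,331,:])
"
```

```text
t 13.15 b 0.370(21.2deg) off 0.0905 sink 4.34mm Ft 0.67 Frad -0.18 F [1.82 0.32 0.07] mom [-0.011 -0.052 -0.04 ] tilt [-0.065 -0.022 -0.998] yawerr -0.012 op 0.752
(np.float64(284.9537088902298), np.float64(194.44132427329885))
(np.float64(331.1694703282471), np.float64(185.02555592616184))
[0.019 0.02  0.02  0.02  0.025 0.025 0.026 0.026 0.027 0.028 0.028 0.028
 0.028 0.028 0.029 0.03  0.031 0.056 0.062 0.062 0.064 0.065 0.065 0.065
 0.066 0.066 0.066 0.066 0.066 0.067 0.067 0.068 0.068 0.069 0.069 0.069
 0.069 0.07  0.072 0.078 0.079 0.081 0.081 0.081 0.081 0.081 0.082 0.082
 0.082 0.083 0.084 0.087 0.087 0.089 0.089 0.09  0.09  0.091 0.092 0.092
 0.092 0.093 0.093 0.093 0.093 0.094 0.094 0.094 0.094 0.094 0.095 0.095
 0.095 0.095 0.095 0.096 0.096 0.096 0.096 0.096 0.096 0.096 0.096 0.096
 0.096 0.097 0.097 0.097 0.097 0.097 0.098 0.098 0.098 0.098 0.098 0.098
 0.098 0.098 0.099 0.099 0.099 0.099 0.099 0.099 0.099 0.099 0.099 0.1
 0.1   0.1   0.1   0.1   0.1   0.1   0.101 0.101 0.101 0.101 0.101 0.102
 0.102 0.102 0.102 0.102 0.102 0.106 0.106 0.106 0.106 0.108 0.108 0.11
 0.11  0.11  0.111 0.111 0.111 0.112 0.113 0.116 0.117]
[[0.5844549  0.05857936 0.09650942]
 [0.5808817  0.03713753 0.11028325]
 [0.5797842  0.03036238 0.11137791]
 [0.57891941 0.02496676 0.11129538]
 [0.5787654  0.02377876 0.10751984]
 [0.57886453 0.02408788 0.10240464]
 [0.5784572  0.02139995 0.09993946]
 [0.57835221 0.02050002 0.09587383]
 [0.57697963 0.01210527 0.09854382]
 [0.57581618 0.00494954 0.10014356]
 [0.57671768 0.00999823 0.09068953]
 [0.57636012 0.00760506 0.08796795]]
```

View pics/nut.png

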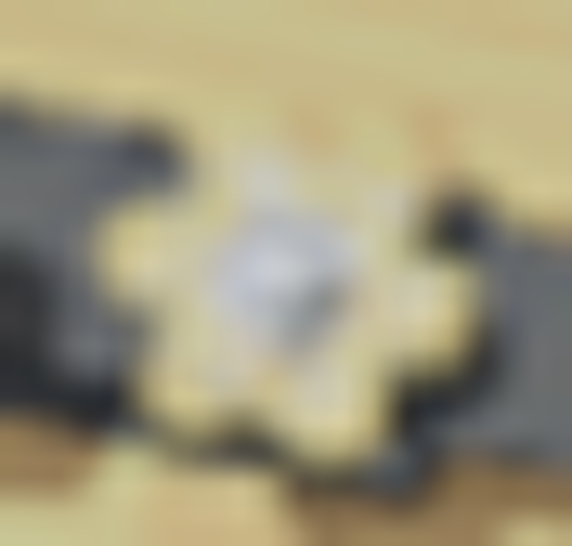

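View pics/nuts.png

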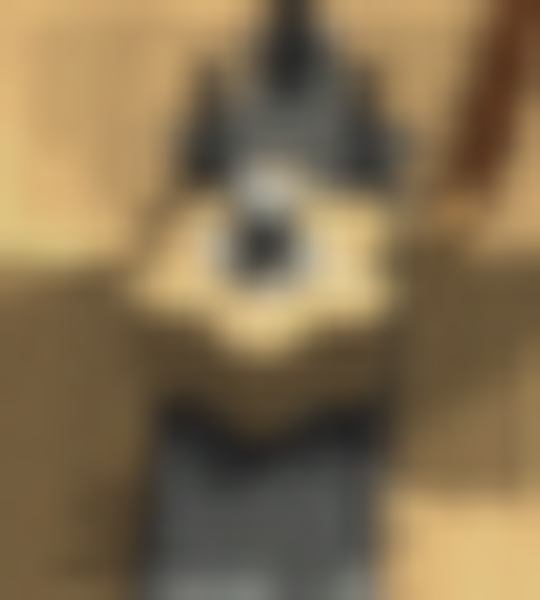

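```bash
python3 -c "
from arc import *
s=load('side')
for z in (.082,.087,.092,.097,.102): print(z,proj(s,[.5755,.007,z]),proj(s,[.581,.0324,z+.01]))
t=load('top')
p=np.array([ray(t,274+(x+.5)/26-.5,184+(y+.5)/26-.5,.095) for x,y in [(290,280),(470,310),(110,250),(340,450),(180,430)]]);print(p)
for q in p[1:]: d=q-p[0];print(np.degrees(np.arctan2(d[1],d[0])),np.linalg.norm(d))
print(np.degrees(-1.785))
P=cloud(t)
for x in (.570,.58,.59):
  u,v=proj(t,[x,.0324,.095]);print(P[int(round(v)),int(round(u))])
M=R.from_quat(r.get_state()['eef_rot']).as_matrix()
n=np.array([.581,.0324]);tz=np.array([*n,.094])
go(tz+[0,0,.12],1.357)
"
```

```text
0.082 (np.float64(330.7779808995122), np.float64(190.34793930587793)) (np.float64(331.18818099274046), np.float64(183.59961949656466))
0.087 (np.float64(330.79062124708855), np.float64(189.33083355606442)) (np.float64(331.20161558390697), np.float64(182.5757716814386))
0.092 (np.float64(330.80331718834424), np.float64(188.30925446004437)) (np.float64(331.21510879910267), np.float64(181.54745613942742))
0.097 (np.float64(330.81606909084843), np.float64(187.28317244135323)) (np.float64(331.22866102288975), np.float64(180.5146435631052))
0.102 (np.float64(330.828877325418), np.float64(186.2525576622156)) (np.float64(331.24227264320155), np.float64(179.4773043881495))
[[0.5807971  0.03298159 0.095     ]
 [0.57621021 0.00762744 0.095     ]
 [0.58538396 0.05833554 0.095     ]
 [0.55665099 0.02617611 0.095     ]
 [0.55978211 0.04870116 0.095     ]]
-100.25462955410423 0.025765728360703465
79.74537044589565 0.025765522867358816
-164.2597291119365 0.025086829054941025
143.2028868884427 0.026243751490131195
-102.27296643085194
[0.57000879 0.0314017  0.10590529]
[0.57651723 0.03086379 0.11641231]
[0.58958438 0.03189563 0.09048893]
t 13.2 pos [0.6111 0.1655 0.239 ] psi 1.35 tilt [-0.053 -0.016 -0.998] d [-0.1349  0.0002  0.0322] yaw -0.007 F [2.28 4.62 3.63] op 0.8
```

play_rows([
  {"jaw": 0, "dx": -0.025, "dy": 0, "dz": 0, "yaw": -0.01},
  {"jaw": 0, "dx": -0.03, "dy": 0, "dz": 0, "yaw": -0.01},
  {"jaw": 0, "dx": -0.03, "dy": 0, "dz": 0, "yaw": 0},
  {"jaw": 0, "dx": -0.03, "dy": 0, "dz": 0, "yaw": 0},
  {"jaw": 0, "dx": -0.02, "dy": 0, "dz": 0.01, "yaw": 0},
])

```text
clock: 13.7
tool_pos: [0.5865, 0.039, 0.2406]
eef_rot: [0.77, 0.638, -0.018, 0.011]
contact_force: [0.1, -0.7, 0.4]
opening: 0.999
```

```bash
cat >> arc.py <<'E'
def nut(z=.074,psi=1.38):
    M=R.from_quat(r.get_state()['eef_rot']).as_matrix();zx=M[:,2]
    # tool axis should pass nut axis at z=.087
    t=np.array([.581,.0326,.087])+zx*((.087-z)/-zx[2]);return go(t,psi)
E
python3 -c "
from arc import *
nut()
"
```

```text
t 13.7 pos [0.5865 0.039  0.2406] psi 1.384 tilt [-0.042 -0.006 -0.999] d [-0.0008 -0.0033  0.1668] yaw 0.004 F [ 0.11 -0.74  0.41] op 0.999
```

play_rows([
  {"jaw": 0, "dx": -0.001, "dy": -0.003, "dz": 0.025, "yaw": 0},
  {"jaw": 0, "dx": 0, "dy": 0, "dz": 0.035, "yaw": 0},
  {"jaw": 0, "dx": 0, "dy": 0, "dz": 0.03, "yaw": 0},
  {"jaw": 0, "dx": 0, "dy": 0, "dz": 0.015, "yaw": 0},
  {"jaw": 0, "dx": 0, "dy": 0, "dz": 0.003, "yaw": 0},
])

```text
clock: 14.2
tool_pos: [0.5834, 0.0284, 0.1314]
eef_rot: [0.772, 0.635, -0.017, 0.014]
contact_force: [-0.6, -0.8, 1.2]
opening: 0.998
```

```bash
python3 -c "
from arc import *
nut()
"
```

```text
t 14.2 pos [0.5834 0.0284 0.1314] psi 1.377 tilt [-0.043  0.001 -0.999] d [ 0.0056 -0.0032  0.0572] yaw -0.003 F [-0.62 -0.83  1.16] op 0.998
```

play_rows([
  {"jaw": 0, "dx": 0.006, "dy": -0.003, "dz": 0.015, "yaw": 0},
  {"jaw": 0, "dx": 0.001, "dy": -0.001, "dz": 0.02, "yaw": 0},
  {"jaw": 0, "dx": 0, "dy": 0, "dz": 0.01, "yaw": 0},
  {"jaw": 0, "dx": 0, "dy": 0, "dz": 0.002, "yaw": 0},
  {"jaw": 0, "dx": 0, "dy": 0, "dz": 0, "yaw": 0},
])

```text
clock: 14.7
tool_pos: [0.5837, 0.0355, 0.0858]
eef_rot: [0.772, 0.635, -0.014, 0.016]
contact_force: [-0.1, -1.1, -0.1]
opening: 1.0
```

```bash
python3 -c "
from arc import *
nut()
snap('side','side6.png')
s=load('side');c=s['frame'][115:220,285:385,::-1];a=cv2.resize(c,None,fx=5.6,fy=5.6,interpolation=cv2.INTER_CUBIC);cv2.imwrite('pics/sz6.png',a)"
```

```text
t 14.7 pos [0.5837 0.0355 0.0858] psi 1.377 tilt [-0.041  0.007 -0.999] d [-0.0034 -0.0021  0.012 ] yaw -0.003 F [-0.07 -1.1  -0.13] op 1.0
```

View pics/sz6.png

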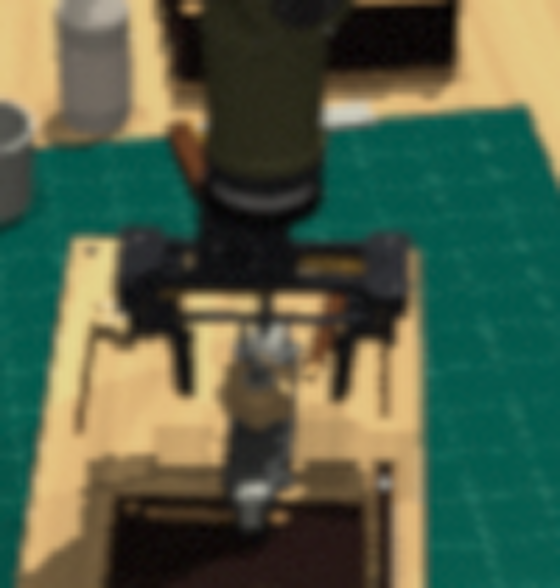

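The nut (260,395) sits between the open fingers at (182,375) and (343,380). I'll go down the last 11 mm and grip it.

play_rows([
  {"jaw": 0.2, "dx": -0.003, "dy": -0.002, "dz": 0.008, "yaw": 0},
  {"jaw": 0.3, "dx": -0.001, "dy": 0, "dz": 0.003, "yaw": 0},
  {"jaw": 0.5, "dx": 0, "dy": 0, "dz": 0, "yaw": 0},
  {"jaw": 0.6, "dx": 0, "dy": 0, "dz": 0, "yaw": 0},
  {"jaw": 0.6, "dx": 0, "dy": 0, "dz": 0, "yaw": 0},
], squeeze=30)

```text
clock: 15.25
tool_pos: [0.5824, 0.0308, 0.0765]
eef_rot: [0.772, 0.635, -0.012, 0.017]
contact_force: [-1.3, 0.4, 0.1]
opening: 0.575
```

```bash
python3 -c "
from arc import *
nut();st()
"
```

```text
t 15.25 pos [0.5824 0.0308 0.0765] psi 1.376 tilt [-0.04   0.011 -0.999] d [ 0.0011 -0.0016  0.0024] yaw -0.004 F [-1.25  0.35  0.13] op 0.575
clock 15.25
tool_pos [0.5824 0.0308 0.0765]
eef_rot [ 0.7723  0.6349 -0.0118  0.0168]
contact_force [-1.2519  0.3537  0.1257]
moment [ 0.0346  0.5123 -0.0664]
opening 0.5747461999982315
q [-0.045   0.8691 -0.1907  1.8129  0.3926  0.5052 -0.712 ]
```

play_rows([
  {"jaw": 0.7, "dx": 0, "dy": 0, "dz": 0, "yaw": 0},
  {"jaw": 0.7, "dx": 0, "dy": 0, "dz": 0, "yaw": 0},
  {"jaw": 0.7, "dx": 0, "dy": 0, "dz": 0, "yaw": 0},
  {"jaw": 0.7, "dx": 0, "dy": 0, "dz": 0, "yaw": 0},
  {"jaw": 0.7, "dx": 0, "dy": 0, "dz": 0, "yaw": 0},
], squeeze=30)

```text
clock: 15.75
tool_pos: [0.5808, 0.0311, 0.0765]
eef_rot: [0.773, 0.634, -0.013, 0.016]
contact_force: [-1.0, -0.4, 0.0]
opening: 0.519
```

```bash
python3 -c "
from arc import *
nut();st()
"
```

```text
t 15.75 pos [0.5808 0.0311 0.0765] psi 1.375 tilt [-0.04   0.008 -0.999] d [0.0011 0.     0.0024] yaw -0.005 F [-0.96 -0.36  0.03] op 0.519
clock 15.75
tool_pos [0.5808 0.0311 0.0765]
eef_rot [ 0.7727  0.6344 -0.013   0.0158]
contact_force [-0.9559 -0.3636  0.0325]
moment [ 0.0353  0.3063 -0.2139]
opening 0.5187270107398305
q [-0.0452  0.8687 -0.1914  1.8148  0.3912  0.5067 -0.7129]
```

play_rows([
  {"jaw": 0.7, "dx": 0, "dy": 0, "dz": 0, "yaw": -0.08},
  {"jaw": 0.7, "dx": 0, "dy": 0, "dz": 0, "yaw": -0.12},
  {"jaw": 0.7, "dx": 0, "dy": 0, "dz": 0, "yaw": -0.12},
  {"jaw": 0.7, "dx": 0, "dy": 0, "dz": 0, "yaw": -0.12},
  {"jaw": 0.7, "dx": 0, "dy": 0, "dz": 0, "yaw": -0.08},
], squeeze=40)

```text
clock: 16.25
tool_pos: [0.5817, 0.0313, 0.0769]
eef_rot: [0.577, 0.817, -0.016, 0.013]
contact_force: [-1.3, 0.9, 0.0]
opening: 0.514
```

```bash
python3 -c "
from arc import *
nut();st()
snap('side','side7.png')
s=load('side');c=s['frame'][115:220,285:385,::-1];a=cv2.resize(c,None,fx=5.6,fy=5.6,interpolation=cv2.INTER_CUBIC);cv2.imwrite('pics/sz7.png',a)"
```

```text
t 16.25 pos [0.5817 0.0313 0.0769] psi 1.912 tilt [-0.039 -0.011 -0.999] d [ 0.0011 -0.0004  0.0029] yaw 0.532 F [-1.34  0.93  0.03] op 0.514
clock 16.25
tool_pos [0.5817 0.0313 0.0769]
eef_rot [ 0.5769  0.8165 -0.016   0.0126]
contact_force [-1.3399  0.9261  0.0304]
moment [ 0.2099  0.1695 -0.2745]
opening 0.513823740383921
q [ 0.0338  0.8805 -0.3302  1.8094  0.5749  0.5601 -0.344 ]
```

View pics/sz7.png

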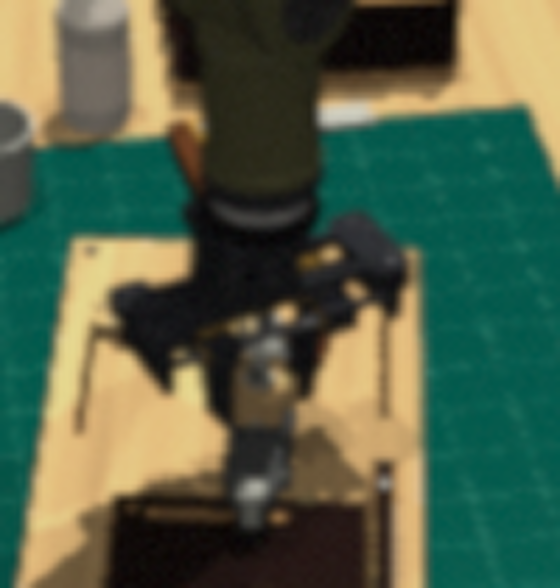

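play_rows([
  {"jaw": 0.7, "dx": 0, "dy": 0, "dz": 0, "yaw": -0.1},
  {"jaw": 0.7, "dx": 0, "dy": 0, "dz": 0, "yaw": -0.12},
  {"jaw": 0.7, "dx": 0, "dy": 0, "dz": 0, "yaw": -0.1},
  {"jaw": 0.7, "dx": 0, "dy": 0, "dz": 0, "yaw": -0.03},
  {"jaw": 0.7, "dx": 0, "dy": 0, "dz": 0, "yaw": 0},
])

```text
clock: 16.8
tool_pos: [0.5821, 0.0317, 0.0772]
eef_rot: [0.424, 0.905, -0.017, 0.01]
contact_force: [-2.2, -0.2, 0.3]
opening: 0.514
```

```bash
python3 -c "
from arc import *
nut();st()"
```

```text
t 16.8 pos [0.5821 0.0317 0.0772] psi 2.266 tilt [-0.032 -0.022 -0.999] d [ 0.0011 -0.0005  0.0032] yaw 0.886 F [-2.22 -0.24  0.3 ] op 0.514
clock 16.8
tool_pos [0.5821 0.0317 0.0772]
eef_rot [ 0.424   0.9055 -0.0165  0.0097]
contact_force [-2.2168 -0.2447  0.2989]
moment [ 0.3218  0.0624 -0.1118]
opening 0.5141182620725487
q [ 0.0875  0.8932 -0.4251  1.8065  0.6808  0.6035 -0.0836]
```

play_rows([
  {"jaw": 0.3, "dx": 0, "dy": 0, "dz": 0, "yaw": 0},
  {"jaw": 0.1, "dx": 0, "dy": 0, "dz": 0, "yaw": 0},
  {"jaw": 0.1, "dx": 0, "dy": 0, "dz": 0, "yaw": 0},
  {"jaw": 0.1, "dx": 0, "dy": 0, "dz": -0.001, "yaw": 0.1},
  {"jaw": 0.1, "dx": 0, "dy": 0, "dz": 0, "yaw": 0.13},
])

```text
clock: 17.3
tool_pos: [0.5841, 0.0311, 0.0783]
eef_rot: [0.53, 0.848, -0.015, 0.013]
contact_force: [0.2, -0.3, 0.1]
opening: 0.9
```

play_rows([
  {"jaw": 0.1, "dx": 0, "dy": 0, "dz": 0, "yaw": 0.14},
  {"jaw": 0.1, "dx": 0, "dy": 0, "dz": 0, "yaw": 0.14},
  {"jaw": 0.1, "dx": 0, "dy": 0, "dz": 0, "yaw": 0.14},
  {"jaw": 0.1, "dx": 0, "dy": 0, "dz": 0, "yaw": 0.14},
  {"jaw": 0.1, "dx": 0, "dy": 0, "dz": 0, "yaw": 0.14},
])

```text
clock: 17.8
tool_pos: [0.5867, 0.0318, 0.0791]
eef_rot: [0.798, 0.603, -0.007, 0.019]
contact_force: [-0.3, -0.7, -0.0]
opening: 0.904
```

```bash
python3 -c "
from arc import *
nut(.0765,1.219);snap('side','side8.png');
s=load('side');c=s['frame'][115:220,285:385,::-1];a=cv2.resize(c,None,fx=5.6,fy=5.6,interpolation=cv2.INTER_CUBIC);cv2.imwrite('pics/sz8.png',a)"
```

```text
t 17.8 pos [0.5867 0.0318 0.0791] psi 1.294 tilt [-0.034  0.022 -0.999] d [-0.0011 -0.0055  0.0025] yaw 0.075 F [-0.3  -0.67 -0.04] op 0.904
```

View pics/sz8.png

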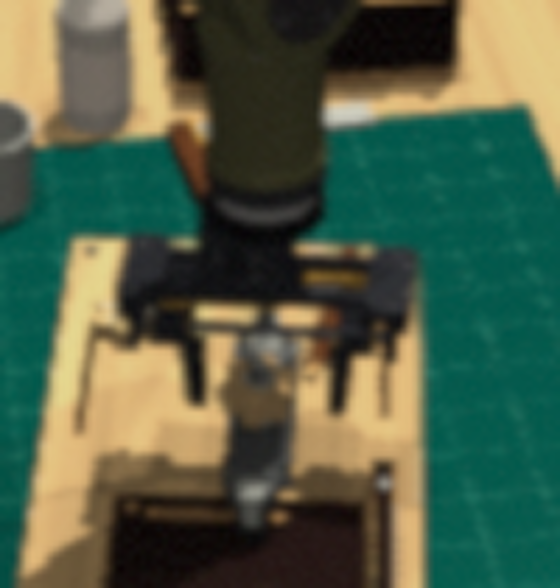

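The nut is again between the open fingers. I'll take out the yaw and the 5 mm offset, then regrip.

play_rows([
  {"jaw": 0.2, "dx": -0.001, "dy": -0.005, "dz": 0.002, "yaw": 0.06},
  {"jaw": 0.5, "dx": 0, "dy": 0, "dz": 0, "yaw": 0.015},
  {"jaw": 0.7, "dx": 0, "dy": 0, "dz": 0, "yaw": 0},
  {"jaw": 0.7, "dx": 0, "dy": 0, "dz": 0, "yaw": 0},
  {"jaw": 0.7, "dx": 0, "dy": 0, "dz": 0, "yaw": 0},
], squeeze=40)

```text
clock: 18.35
tool_pos: [0.5819, 0.0336, 0.0775]
eef_rot: [0.819, 0.574, -0.006, 0.019]
contact_force: [-3.5, 1.9, 3.2]
opening: 0.519
```

play_rows([
  {"jaw": 0.7, "dx": 0, "dy": 0, "dz": 0, "yaw": 0},
  {"jaw": 0.7, "dx": 0, "dy": 0, "dz": 0, "yaw": 0},
  {"jaw": 0.7, "dx": 0, "dy": 0, "dz": 0, "yaw": 0},
  {"jaw": 0.7, "dx": 0, "dy": 0, "dz": 0, "yaw": 0},
  {"jaw": 0.7, "dx": 0, "dy": 0, "dz": 0, "yaw": 0},
])

```text
clock: 18.85
tool_pos: [0.5819, 0.0336, 0.0775]
eef_rot: [0.819, 0.574, -0.006, 0.019]
contact_force: [-2.6, 0.3, 1.4]
opening: 0.517
```

```bash
python3 -c "
from arc import *
nut(.0765,1.219);st()"
```

```text
t 18.85 pos [0.5819 0.0336 0.0775] psi 1.222 tilt [-0.031  0.024 -0.999] d [-0.0015 -0.0002  0.0011] yaw 0.003 F [-2.64  0.34  1.37] op 0.517
clock 18.85
tool_pos [0.5819 0.0336 0.0775]
eef_rot [ 0.8187  0.5739 -0.0059  0.0189]
contact_force [-2.6425  0.3447  1.3674]
moment [ 0.163   0.3929 -0.1726]
opening 0.5165920467179936
q [-0.0693  0.863  -0.1549  1.824   0.3453  0.4795 -0.8266]
```

play_rows([
  {"jaw": 0.7, "dx": 0, "dy": 0, "dz": 0, "yaw": -0.08},
  {"jaw": 0.7, "dx": 0, "dy": 0, "dz": 0, "yaw": -0.12},
  {"jaw": 0.7, "dx": 0, "dy": 0, "dz": 0, "yaw": -0.12},
  {"jaw": 0.7, "dx": 0, "dy": 0, "dz": 0, "yaw": -0.12},
  {"jaw": 0.7, "dx": 0, "dy": 0, "dz": 0, "yaw": -0.12},
])

```text
clock: 19.35
tool_pos: [0.5814, 0.034, 0.078]
eef_rot: [0.621, 0.783, -0.011, 0.016]
contact_force: [-2.6, 1.8, 1.5]
opening: 0.513
```

```bash
python3 -c "
from arc import *
nut(.0765,2.08)"
```

```text
t 19.35 pos [0.5814 0.034  0.078 ] psi 1.801 tilt [-0.04   0.003 -0.999] d [-0.0016 -0.0007  0.0016] yaw -0.279 F [-2.59  1.79  1.54] op 0.513
```

play_rows([
  {"jaw": 0.7, "dx": 0, "dy": 0, "dz": 0, "yaw": -0.1},
  {"jaw": 0.7, "dx": 0, "dy": 0, "dz": 0, "yaw": -0.1},
  {"jaw": 0.7, "dx": 0, "dy": 0, "dz": 0, "yaw": -0.07},
  {"jaw": 0.7, "dx": 0, "dy": 0, "dz": 0, "yaw": 0},
  {"jaw": 0.7, "dx": 0, "dy": 0, "dz": 0, "yaw": 0},
])

```text
clock: 19.85
tool_pos: [0.581, 0.0341, 0.0782]
eef_rot: [0.506, 0.862, -0.012, 0.014]
contact_force: [-2.8, 0.7, 0.7]
opening: 0.512
```

```bash
python3 -c "
from arc import *
nut(.0765,2.08)"
```

```text
t 19.85 pos [0.581  0.0341 0.0782] psi 2.08 tilt [-0.037 -0.007 -0.999] d [-0.0016 -0.0008  0.0018] yaw 0.0 F [-2.77  0.66  0.66] op 0.512
```

play_rows([
  {"jaw": 0.3, "dx": 0, "dy": 0, "dz": 0, "yaw": 0},
  {"jaw": 0.1, "dx": 0, "dy": 0, "dz": 0, "yaw": 0},
  {"jaw": 0.1, "dx": 0, "dy": 0, "dz": -0.015, "yaw": 0},
  {"jaw": 0.1, "dx": 0, "dy": 0, "dz": -0.035, "yaw": 0},
  {"jaw": 0.1, "dx": 0, "dy": 0, "dz": -0.04, "yaw": 0.1},
])

```text
clock: 20.35
tool_pos: [0.5786, 0.0355, 0.1674]
eef_rot: [0.55, 0.835, -0.015, 0.013]
contact_force: [0.4, -0.7, 0.4]
opening: 0.9
```

play_rows([
  {"jaw": 0.1, "dx": 0, "dy": 0, "dz": -0.04, "yaw": 0.13},
  {"jaw": 0.1, "dx": 0, "dy": 0, "dz": -0.035, "yaw": 0.13},
  {"jaw": 0.1, "dx": 0, "dy": 0, "dz": 0, "yaw": 0.13},
  {"jaw": 0.1, "dx": 0, "dy": 0, "dz": 0, "yaw": 0.13},
  {"jaw": 0.1, "dx": 0.01, "dy": 0, "dz": 0, "yaw": 0.1},
])

```text
clock: 20.85
tool_pos: [0.5847, 0.0495, 0.2588]
eef_rot: [0.788, 0.616, -0.001, 0.021]
contact_force: [0.6, 0.2, 0.6]
opening: 0.899
```

```bash
python3 -c "
from arc import *
s,M,q=cur()
go(ball(.335)+.019*M[:,2]+[0,0,.08],1.357)
s=snap('top','top9.png');c=s['frame'][150:250,210:350,::-1];cv2.imwrite('pics/tz9.png',cv2.resize(c,None,fx=5.6,fy=5.6,interpolation=cv2.INTER_CUBIC))
s=snap('side','side9.png');c=s['frame'][115:220,285:385,::-1];a=cv2.resize(c,None,fx=5.6,fy=5.6,interpolation=cv2.INTER_CUBIC);cv2.imwrite('pics/sz9.png',a)"
```

```text
t 20.85 pos [0.5847 0.0495 0.2588] psi 1.327 tilt [-0.027  0.033 -0.999] d [ 0.0931 -0.0033  0.0307] yaw -0.03 F [0.61 0.22 0.58] op 0.899
```

View pics/sz9.png

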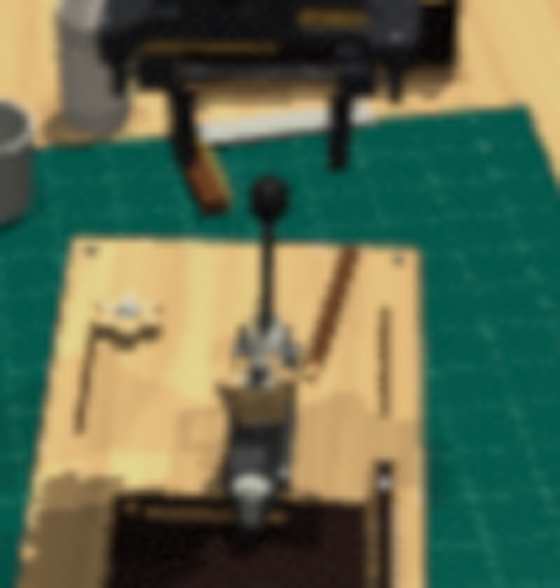

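```bash
python3 -c "
from arc import *
s=load('side');print(285+269.5/5.6-.5,115+195.5/5.6-.5)
for b in (.3,.335,.37): print(proj(s,ball(b)))"
```

```text
332.625 149.41071428571428
(np.float64(332.8944580730974), np.float64(150.262669461354))
(np.float64(332.94611035248477), np.float64(149.73178383599543))
(np.float64(332.99666650687686), np.float64(149.23786992105107))
```

play_rows([
  {"jaw": 0.2, "dx": 0.025, "dy": 0, "dz": 0, "yaw": -0.03},
  {"jaw": 0.3, "dx": 0.03, "dy": -0.003, "dz": 0, "yaw": 0},
  {"jaw": 0.3, "dx": 0.025, "dy": 0, "dz": 0, "yaw": 0},
  {"jaw": 0.3, "dx": 0.01, "dy": 0, "dz": 0, "yaw": 0},
  {"jaw": 0.3, "dx": 0, "dy": 0, "dz": 0.01, "yaw": 0},
])

```text
clock: 21.45
tool_pos: [0.602, 0.1412, 0.2489]
eef_rot: [0.772, 0.636, 0.001, 0.022]
contact_force: [0.5, -0.3, 0.3]
opening: 0.696
```

```bash
python3 -c "
from arc import *
s,M,q=cur()
go(ball(.335)+.019*M[:,2],1.357)"
```

```text
t 21.45 pos [0.602  0.1412 0.2489] psi 1.378 tilt [-0.027  0.035 -0.999] d [ 0.0017 -0.0005  0.1034] yaw 0.021 F [ 0.47 -0.3   0.31] op 0.696
```

play_rows([
  {"jaw": 0.3, "dx": 0.001, "dy": 0, "dz": 0.02, "yaw": 0.02},
  {"jaw": 0.3, "dx": 0, "dy": 0, "dz": 0.03, "yaw": 0},
  {"jaw": 0.3, "dx": 0, "dy": 0, "dz": 0.02, "yaw": 0},
  {"jaw": 0.3, "dx": 0, "dy": 0, "dz": 0.008, "yaw": 0},
  {"jaw": 0.3, "dx": 0, "dy": 0, "dz": 0, "yaw": 0},
])

```text
clock: 21.95
tool_pos: [0.603, 0.1298, 0.1656]
eef_rot: [0.779, 0.627, -0.003, 0.023]
contact_force: [0.4, -0.3, -0.1]
opening: 0.7
```

```bash
python3 -c "
from arc import *
s,M,q=cur()
go(ball(.335)+.019*M[:,2],1.357)"
```

```text
t 21.95 pos [0.603  0.1298 0.1656] psi 1.355 tilt [-0.034  0.033 -0.999] d [ 0.0104 -0.001   0.0198] yaw -0.002 F [ 0.4  -0.28 -0.1 ] op 0.7
```

play_rows([
  {"jaw": 0.3, "dx": 0.01, "dy": -0.001, "dz": 0.008, "yaw": 0},
  {"jaw": 0.3, "dx": 0.001, "dy": 0, "dz": 0.01, "yaw": 0},
  {"jaw": 0.3, "dx": 0, "dy": 0, "dz": 0, "yaw": 0},
  {"jaw": 0.5, "dx": 0, "dy": 0, "dz": 0, "yaw": 0},
  {"jaw": 0.5, "dx": 0, "dy": 0, "dz": 0, "yaw": 0},
], squeeze=8)

```text
clock: 22.45
tool_pos: [0.6066, 0.1404, 0.1481]
eef_rot: [0.779, 0.627, -0.001, 0.024]
contact_force: [-0.4, -0.1, 1.1]
opening: 0.545
```

```bash
python3 -c "
from arc import *
s,M,q=cur()
go(ball(.335)+.019*M[:,2],1.357)"
```

```text
t 22.45 pos [0.6066 0.1404 0.1481] psi 1.355 tilt [-0.032  0.036 -0.999] d [-0.0012 -0.0016  0.0026] yaw -0.002 F [-0.37 -0.12  1.11] op 0.545
```

play_rows([
  {"jaw": 0.6, "dx": -0.001, "dy": -0.002, "dz": 0.0025, "yaw": 0},
  {"jaw": 0.8, "dx": 0, "dy": 0, "dz": 0, "yaw": 0},
  {"jaw": 0.8, "dx": 0, "dy": 0, "dz": 0, "yaw": 0},
  {"jaw": 0.8, "dx": 0, "dy": 0, "dz": 0, "yaw": 0},
  {"jaw": 0.8, "dx": 0, "dy": 0, "dz": 0, "yaw": 0},
], squeeze=8)

```text
clock: 22.95
tool_pos: [0.6048, 0.1399, 0.1464]
eef_rot: [0.779, 0.627, -0.0, 0.025]
contact_force: [-0.6, 0.8, -0.5]
opening: 0.321
```

```bash
python3 -c "
from arc import *
rep([.38,.42,.46,.5,.54])"
```

```text
t 22.95 b 0.338(19.4deg) off 0.0009 sink 3.98mm Ft 0.75 Frad 0.43 F [-0.63  0.84 -0.53] mom [0.029 0.066 0.052] tilt [-0.031  0.038 -0.999] yawerr -0.002 op 0.321
0.38 [0.0045 0.0001 0.0015]
0.42 [ 0.0044 -0.      0.0007]
0.46 [ 0.0043 -0.      0.0009]
0.5 [ 0.0042 -0.      0.0011]
0.54 [ 0.0042 -0.0001  0.0013]
```

play_rows([
  {"jaw": 0.8, "dx": 0.0045, "dy": 0, "dz": 0.0005, "yaw": 0},
  {"jaw": 0.8, "dx": 0.0044, "dy": 0, "dz": 0.0007, "yaw": 0},
  {"jaw": 0.8, "dx": 0.0043, "dy": 0, "dz": 0.0009, "yaw": 0},
  {"jaw": 0.8, "dx": 0.0042, "dy": 0, "dz": 0.0011, "yaw": 0},
  {"jaw": 0.8, "dx": 0.0042, "dy": 0, "dz": 0.0013, "yaw": 0},
])

```text
clock: 23.45
tool_pos: [0.6095, 0.1607, 0.1411]
eef_rot: [0.779, 0.627, -0.002, 0.025]
contact_force: [-0.5, -1.1, 0.9]
opening: 0.323
```

```bash
python3 -c "
from arc import *
rep([])
for i in range(2): snap('side'); rep([])
rep([.58,.6,.62,.64])"
```

```text
t 23.45 b 0.537(30.8deg) off 0.0007 sink 6.14mm Ft -1.42 Frad -0.44 F [-0.54 -1.1   0.89] mom [-0.261  0.191  0.061] tilt [-0.034  0.037 -0.999] yawerr -0.003 op 0.323
t 23.5 b 0.546(31.3deg) off 0.0007 sink 6.23mm Ft 0.29 Frad -0.37 F [ 2.07 -0.04  0.25] mom [-0.237  0.007  0.065] tilt [-0.033  0.037 -0.999] yawerr -0.002 op 0.328
t 23.55 b 0.545(31.2deg) off 0.0007 sink 6.22mm Ft 1.65 Frad 1.42 F [ 0.67  0.94 -1.9 ] mom [0.158 0.057 0.033] tilt [-0.033  0.037 -0.999] yawerr -0.002 op 0.324
t 23.55 b 0.545(31.2deg) off 0.0007 sink 6.22mm Ft 1.65 Frad 1.42 F [ 0.67  0.94 -1.9 ] mom [0.158 0.057 0.033] tilt [-0.033  0.037 -0.999] yawerr -0.002 op 0.324
0.58 [0.0034 0.0001 0.0019]
0.6 [ 0.002  -0.      0.0008]
0.62 [ 0.002  -0.      0.0008]
0.64 [ 0.002  -0.      0.0009]
```

play_rows([
  {"jaw": 0.8, "dx": 0.002, "dy": 0, "dz": 0.0007, "yaw": 0},
  {"jaw": 0.8, "dx": 0.002, "dy": 0, "dz": 0.0007, "yaw": 0},
  {"jaw": 0.8, "dx": 0.002, "dy": 0, "dz": 0.0008, "yaw": 0},
  {"jaw": 0.8, "dx": 0.002, "dy": 0, "dz": 0.0008, "yaw": 0},
  {"jaw": 0.8, "dx": 0.002, "dy": 0, "dz": 0.0009, "yaw": 0},
])

```text
clock: 24.05
tool_pos: [0.6118, 0.1713, 0.1363]
eef_rot: [0.779, 0.627, -0.001, 0.025]
contact_force: [-1.3, -0.5, 1.4]
opening: 0.323
```

```bash
python3 -c "
from arc import *
rep([])
for i in range(2): snap('side'); rep([])
rep([.66,.68,.7,.72])"
```

```text
t 24.05 b 0.645(37.0deg) off 0.0006 sink 7.22mm Ft -1.32 Frad -0.90 F [-1.34 -0.51  1.39] mom [-0.159  0.2    0.059] tilt [-0.034  0.037 -0.999] yawerr -0.002 op 0.323
t 24.1 b 0.650(37.2deg) off 0.0006 sink 7.26mm Ft -0.62 Frad 0.24 F [-0.28 -0.62  0.07] mom [-0.176  0.087  0.052] tilt [-0.033  0.037 -0.999] yawerr -0.002 op 0.328
t 24.15 b 0.649(37.2deg) off 0.0006 sink 7.25mm Ft 0.64 Frad 1.96 F [ 0.75 -0.47 -2.04] mom [0.082 0.162 0.024] tilt [-0.033  0.037 -0.999] yawerr -0.002 op 0.327
t 24.15 b 0.649(37.2deg) off 0.0006 sink 7.25mm Ft 0.64 Frad 1.96 F [ 0.75 -0.47 -2.04] mom [0.082 0.162 0.024] tilt [-0.033  0.037 -0.999] yawerr -0.002 op 0.327
0.66 [0.0008 0.     0.001 ]
0.68 [ 0.0019 -0.      0.0009]
0.7 [ 0.0019 -0.      0.001 ]
0.72 [ 0.0019 -0.      0.001 ]
```

play_rows([
  {"jaw": 0.8, "dx": 0.0019, "dy": 0, "dz": 0.001, "yaw": 0},
  {"jaw": 0.8, "dx": 0.0019, "dy": 0, "dz": 0.001, "yaw": 0},
  {"jaw": 0.8, "dx": 0.0019, "dy": 0, "dz": 0.001, "yaw": 0},
  {"jaw": 0.8, "dx": 0.0019, "dy": 0, "dz": 0.001, "yaw": 0},
  {"jaw": 0.8, "dx": 0.0019, "dy": 0, "dz": 0.001, "yaw": 0},
])

```text
clock: 24.65
tool_pos: [0.6139, 0.181, 0.1305]
eef_rot: [0.779, 0.627, -0.002, 0.025]
contact_force: [-0.4, 0.0, -0.7]
opening: 0.326
```

```bash
python3 -c "
from arc import *
rep([])
for i in range(2): snap('side'); rep([])
rep([.77,.79,.81,.83,.85])"
```

```text
t 24.65 b 0.751(43.0deg) off 0.0004 sink 8.19mm Ft 0.36 Frad 0.66 F [-0.39  0.03 -0.75] mom [-0.272  0.247  0.039] tilt [-0.034  0.037 -0.999] yawerr -0.002 op 0.326
t 24.7 b 0.755(43.3deg) off 0.0004 sink 8.22mm Ft -1.19 Frad 1.21 F [-0.43 -1.61 -0.35] mom [-0.273  0.12  -0.006] tilt [-0.034  0.037 -0.999] yawerr -0.002 op 0.327
t 24.75 b 0.755(43.2deg) off 0.0005 sink 8.22mm Ft 0.99 Frad 3.07 F [ 0.31 -0.94 -3.12] mom [-0.108  0.148 -0.011] tilt [-0.033  0.037 -0.999] yawerr -0.002 op 0.327
t 24.75 b 0.755(43.2deg) off 0.0005 sink 8.22mm Ft 0.99 Frad 3.07 F [ 0.31 -0.94 -3.12] mom [-0.108  0.148 -0.011] tilt [-0.033  0.037 -0.999] yawerr -0.002 op 0.327
0.77 [ 0.0012 -0.0001  0.0013]
0.79 [ 0.0018 -0.      0.0012]
0.81 [ 0.0018 -0.      0.0012]
0.83 [ 0.0018 -0.      0.0013]
0.85 [ 0.0017 -0.0001  0.0013]
```

play_rows([
  {"jaw": 0.8, "dx": 0.0018, "dy": 0, "dz": 0.0013, "yaw": 0},
  {"jaw": 0.8, "dx": 0.0018, "dy": 0, "dz": 0.0013, "yaw": 0},
  {"jaw": 0.8, "dx": 0.0018, "dy": 0, "dz": 0.0013, "yaw": 0},
  {"jaw": 0.8, "dx": 0.0018, "dy": 0, "dz": 0.0013, "yaw": 0},
  {"jaw": 0.8, "dx": 0.0017, "dy": 0, "dz": 0.0013, "yaw": 0},
])

```text
clock: 25.25
tool_pos: [0.6159, 0.1898, 0.1235]
eef_rot: [0.779, 0.627, -0.002, 0.025]
contact_force: [-1.2, -0.6, 1.5]
opening: 0.327
```

```bash
python3 -c "
from arc import *
rep([])
for i in range(3): snap('side'); rep([])
rep([.87,.89,.91,.93,.95])"
```

```text
t 25.25 b 0.857(49.1deg) off 0.0003 sink 9.07mm Ft -1.56 Frad -0.63 F [-1.17 -0.56  1.48] mom [-0.3    0.429  0.051] tilt [-0.034  0.036 -0.999] yawerr -0.003 op 0.327
t 25.3 b 0.860(49.3deg) off 0.0002 sink 9.10mm Ft -1.76 Frad -0.21 F [-1.37 -0.94  1.29] mom [-0.28   0.254  0.011] tilt [-0.034  0.036 -0.999] yawerr -0.002 op 0.326
t 25.35 b 0.860(49.3deg) off 0.0002 sink 9.09mm Ft 0.66 Frad 1.20 F [-0.56 -0.14 -1.34] mom [-0.139  0.275  0.051] tilt [-0.034  0.036 -0.999] yawerr -0.002 op 0.322
t 25.4 b 0.860(49.3deg) off 0.0002 sink 9.10mm Ft -0.30 Frad 1.35 F [-1.31 -0.83 -0.84] mom [-0.139  0.24   0.009] tilt [-0.034  0.036 -0.999] yawerr -0.002 op 0.328
t 25.4 b 0.860(49.3deg) off 0.0002 sink 9.10mm Ft -0.30 Frad 1.35 F [-1.31 -0.83 -0.84] mom [-0.139  0.24   0.009] tilt [-0.034  0.036 -0.999] yawerr -0.002 op 0.328
0.87 [ 0.0007 -0.0001  0.0008]
0.89 [ 0.0017 -0.0001  0.0014]
0.91 [ 0.0016 -0.0001  0.0014]
0.93 [ 0.0016 -0.0001  0.0014]
0.95 [ 0.0016 -0.0001  0.0015]
```

play_rows([
  {"jaw": 0.8, "dx": 0.0017, "dy": 0, "dz": 0.0014, "yaw": 0},
  {"jaw": 0.8, "dx": 0.0016, "dy": 0, "dz": 0.0014, "yaw": 0},
  {"jaw": 0.8, "dx": 0.0016, "dy": 0, "dz": 0.0014, "yaw": 0},
  {"jaw": 0.8, "dx": 0.0016, "dy": 0, "dz": 0.0014, "yaw": 0},
  {"jaw": 0.8, "dx": 0.0016, "dy": 0, "dz": 0.0015, "yaw": 0},
])

```text
clock: 25.9
tool_pos: [0.6176, 0.1974, 0.1159]
eef_rot: [0.779, 0.627, -0.003, 0.025]
contact_force: [-1.4, -2.2, 3.3]
opening: 0.324
```

```bash
python3 -c "
from arc import *
rep([])
for i in range(4): snap('side'); rep([])
rep([.97,.99,1.01,1.03,1.05])"
```

```text
t 25.9 b 0.958(54.9deg) off 0.0002 sink 9.81mm Ft -4.10 Frad -0.51 F [-1.36 -2.24  3.31] mom [-0.387  0.512  0.06 ] tilt [-0.035  0.036 -0.999] yawerr -0.003 op 0.324
t 25.95 b 0.961(55.1deg) off 0.0002 sink 9.84mm Ft -2.48 Frad -0.29 F [-1.31 -1.25  2.  ] mom [-0.395  0.346  0.066] tilt [-0.035  0.036 -0.999] yawerr -0.002 op 0.327
t 26.0 b 0.961(55.1deg) off 0.0002 sink 9.84mm Ft -0.69 Frad 1.08 F [-1.3  -1.01 -0.25] mom [-0.214  0.442  0.034] tilt [-0.035  0.036 -0.999] yawerr -0.002 op 0.325
t 26.05 b 0.961(55.0deg) off 0.0002 sink 9.84mm Ft -1.17 Frad 1.47 F [-1.5  -1.58 -0.17] mom [-0.265  0.334  0.026] tilt [-0.035  0.036 -0.999] yawerr -0.003 op 0.326
t 26.1 b 0.960(55.0deg) off 0.0002 sink 9.83mm Ft -1.32 Frad 0.50 F [-1.41 -1.    0.61] mom [-0.222  0.333  0.035] tilt [-0.035  0.036 -0.999] yawerr -0.003 op 0.33
t 26.1 b 0.960(55.0deg) off 0.0002 sink 9.83mm Ft -1.32 Frad 0.50 F [-1.41 -1.    0.61] mom [-0.222  0.333  0.035] tilt [-0.035  0.036 -0.999] yawerr -0.003 op 0.33
0.97 [ 0.0008 -0.0001  0.0006]
0.99 [ 0.0015 -0.0001  0.0015]
1.01 [ 0.0015 -0.0001  0.0016]
1.03 [ 0.0014 -0.0001  0.0016]
1.05 [ 0.0014 -0.0001  0.0016]
```

play_rows([
  {"jaw": 0.8, "dx": 0.0015, "dy": 0, "dz": 0.0015, "yaw": 0},
  {"jaw": 0.8, "dx": 0.0015, "dy": 0, "dz": 0.0016, "yaw": 0},
  {"jaw": 0.8, "dx": 0.0015, "dy": 0, "dz": 0.0016, "yaw": 0},
  {"jaw": 0.8, "dx": 0.0014, "dy": 0, "dz": 0.0016, "yaw": 0},
  {"jaw": 0.8, "dx": 0.0014, "dy": 0, "dz": 0.0017, "yaw": 0},
])

```text
clock: 26.6
tool_pos: [0.6191, 0.2042, 0.1074]
eef_rot: [0.779, 0.626, -0.003, 0.025]
contact_force: [-2.3, -2.1, 2.2]
opening: 0.326
```

```bash
python3 -c "
from arc import *
rep([])
for i in range(5): snap('side'); rep([])
rep([1.07,1.09,1.11,1.13,1.15])"
```

```text
t 26.6 b 1.060(60.7deg) off 0.0004 sink 10.47mm Ft -3.27 Frad 0.70 F [-2.32 -2.1   2.17] mom [-0.389  0.614 -0.014] tilt [-0.036  0.035 -0.999] yawerr -0.003 op 0.326
t 26.65 b 1.064(61.0deg) off 0.0004 sink 10.49mm Ft -2.24 Frad 0.92 F [-1.5  -1.81  1.23] mom [-0.398  0.473  0.038] tilt [-0.036  0.035 -0.999] yawerr -0.003 op 0.322
t 26.7 b 1.063(60.9deg) off 0.0004 sink 10.49mm Ft -1.81 Frad 0.99 F [-1.58 -1.58  0.85] mom [-0.244  0.413  0.001] tilt [-0.036  0.035 -0.999] yawerr -0.003 op 0.322
t 26.75 b 1.063(60.9deg) off 0.0004 sink 10.49mm Ft -0.47 Frad 0.91 F [-1.7  -0.66 -0.17] mom [-0.199  0.406 -0.004] tilt [-0.036  0.035 -0.999] yawerr -0.003 op 0.325
t 26.8 b 1.062(60.9deg) off 0.0004 sink 10.48mm Ft -1.30 Frad 1.18 F [-2.37 -1.25  0.32] mom [-0.288  0.474  0.076] tilt [-0.036  0.035 -0.999] yawerr -0.003 op 0.328
t 26.85 b 1.062(60.8deg) off 0.0004 sink 10.48mm Ft -1.03 Frad 0.20 F [-1.63 -0.45  0.7 ] mom [-0.213  0.511  0.002] tilt [-0.036  0.035 -0.999] yawerr -0.003 op 0.322
t 26.85 b 1.062(60.8deg) off 0.0004 sink 10.48mm Ft -1.03 Frad 0.20 F [-1.63 -0.45  0.7 ] mom [-0.213  0.511  0.002] tilt [-0.036  0.035 -0.999] yawerr -0.003 op 0.322
1.07 [ 0.0009 -0.0001  0.0004]
1.09 [ 0.0013 -0.0001  0.0017]
1.11 [ 0.0013 -0.0001  0.0017]
1.13 [ 0.0013 -0.0001  0.0018]
1.15 [ 0.0012 -0.0001  0.0018]
```

The foot now clearly starts to bite somewhere around b = 45–50°, and the force is low. That is close to half way, so I'll carry on closing the lever.

```bash
python3 -c "
from arc import *
rep([1.09,1.12,1.15,1.18,1.21])"
```

```text
t 26.85 b 1.062(60.8deg) off 0.0004 sink 10.48mm Ft -1.03 Frad 0.20 F [-1.63 -0.45  0.7 ] mom [-0.213  0.511  0.002] tilt [-0.036  0.035 -0.999] yawerr -0.003 op 0.322
1.09 [ 0.0022 -0.0002  0.0021]
1.12 [ 0.0019 -0.0001  0.0026]
1.15 [ 0.0019 -0.0001  0.0027]
1.18 [ 0.0018 -0.0001  0.0027]
1.21 [ 0.0017 -0.0001  0.0028]
```

play_rows([
  {"jaw": 0.8, "dx": 0.002, "dy": 0, "dz": 0.0023, "yaw": 0},
  {"jaw": 0.8, "dx": 0.0019, "dy": 0, "dz": 0.0026, "yaw": 0},
  {"jaw": 0.8, "dx": 0.0019, "dy": 0, "dz": 0.0026, "yaw": 0},
  {"jaw": 0.8, "dx": 0.0018, "dy": 0, "dz": 0.0028, "yaw": 0},
  {"jaw": 0.8, "dx": 0.0017, "dy": 0, "dz": 0.0028, "yaw": 0},
])

```text
clock: 27.35
tool_pos: [0.6208, 0.2127, 0.0931]
eef_rot: [0.779, 0.626, -0.004, 0.025]
contact_force: [-3.0, -2.4, 2.2]
opening: 0.331
```

```bash
python3 -c "
from arc import *
rep([])
for i in range(3): snap('side'); rep([])
rep([1.25,1.29,1.33,1.37,1.41])"
```

```text
t 27.35 b 1.215(69.6deg) off 0.0007 sink 11.25mm Ft -3.36 Frad 1.62 F [-3.   -2.42  2.22] mom [-0.447  0.626  0.054] tilt [-0.037  0.034 -0.999] yawerr -0.003 op 0.331
t 27.4 b 1.219(69.9deg) off 0.0007 sink 11.27mm Ft -1.84 Frad 0.45 F [-0.74 -1.11  1.43] mom [-0.347  0.448  0.032] tilt [-0.037  0.034 -0.999] yawerr -0.003 op 0.324
t 27.45 b 1.218(69.8deg) off 0.0007 sink 11.26mm Ft -0.86 Frad 0.92 F [-2.22 -0.76  0.33] mom [-0.241  0.498  0.036] tilt [-0.037  0.034 -0.999] yawerr -0.003 op 0.324
t 27.5 b 1.216(69.7deg) off 0.0007 sink 11.25mm Ft -1.32 Frad 1.00 F [-2.07 -1.08  0.71] mom [-0.277  0.528  0.043] tilt [-0.037  0.034 -0.999] yawerr -0.003 op 0.327
t 27.5 b 1.216(69.7deg) off 0.0007 sink 11.25mm Ft -1.32 Frad 1.00 F [-2.07 -1.08  0.71] mom [-0.277  0.528  0.043] tilt [-0.037  0.034 -0.999] yawerr -0.003 op 0.327
1.25 [ 0.0024 -0.0002  0.0029]
1.29 [ 0.002  -0.0001  0.0039]
1.33 [ 0.0018 -0.0001  0.004 ]
1.37 [ 0.0016 -0.0001  0.0041]
1.41 [ 0.0015 -0.0001  0.0042]
```

```bash
cat >> arc.py <<'E'
def stat(n=10):
    a=[];m=[]
    for i in range(n):
        r.snapshot('side');b,_=bnow();s=r.get_state()
        t=ball(b+.01)-ball(b-.01);t/=np.linalg.norm(t);F=np.array(s['contact_force']);a.append([b,F@t,*s['moment']])
    a=np.array(a);print('all Ft',np.round(a[:,1],1));a=a[2:];print('stat',np.round(a.mean(0),3),'se',np.round(a.std(0)/np.sqrt(len(a)),3),'sink',12*np.sin(a[:,0].mean()))
E
python3 -c "
from arc import *
rep([1.17,1.13,1.09,1.05,1.01])"
```

```text
t 27.5 b 1.216(69.7deg) off 0.0007 sink 11.25mm Ft -1.32 Frad 1.00 F [-2.07 -1.08  0.71] mom [-0.277  0.528  0.043] tilt [-0.037  0.034 -0.999] yawerr -0.003 op 0.327
1.17 [-0.002   0.     -0.0047]
1.13 [-0.0024  0.0001 -0.0036]
1.09 [-0.0026  0.0001 -0.0035]
1.05 [-0.0027  0.0001 -0.0034]
1.01 [-0.0029  0.0001 -0.0032]
```

play_rows([
  {"jaw": 0.8, "dx": -0.002, "dy": 0, "dz": -0.0045, "yaw": 0},
  {"jaw": 0.8, "dx": -0.0024, "dy": 0, "dz": -0.0036, "yaw": 0},
  {"jaw": 0.8, "dx": -0.0026, "dy": 0, "dz": -0.0035, "yaw": 0},
  {"jaw": 0.8, "dx": -0.0027, "dy": 0, "dz": -0.0034, "yaw": 0},
  {"jaw": 0.8, "dx": -0.0025, "dy": 0, "dz": -0.003, "yaw": 0},
])

```text
clock: 28.0
tool_pos: [0.6181, 0.2005, 0.1124]
eef_rot: [0.78, 0.626, -0.003, 0.025]
contact_force: [-1.2, -3.0, -0.4]
opening: 0.324
```

```bash
python3 -c "
from arc import *
rep([]);stat(12)
rep([.94,.86,.78,.7,.62])"
```

```text
t 28.0 b 1.001(57.4deg) off 0.0002 sink 10.10mm Ft -1.85 Frad 2.69 F [-1.23 -3.05 -0.38] mom [-0.355  0.411 -0.066] tilt [-0.036  0.034 -0.999] yawerr -0.005 op 0.324
all Ft [-2.2 -2.4 -4.2 -2.3 -3.5 -3.1 -2.7 -3.6 -2.9 -3.7 -3.3 -3.2]
stat [ 1.005 -3.24  -0.487  0.459 -0.048] se [0.001 0.162 0.004 0.016 0.008] sink 10.131054846588016
t 28.6 b 1.007(57.7deg) off 0.0002 sink 10.14mm Ft -3.15 Frad 1.07 F [-2.22 -2.45  1.69] mom [-0.467  0.363 -0.038] tilt [-0.037  0.034 -0.999] yawerr -0.004 op 0.328
0.94 [-0.005   0.0001 -0.0053]
0.86 [-0.0066  0.0002 -0.0056]
0.78 [-0.007   0.0002 -0.005 ]
0.7 [-0.0075  0.0002 -0.0043]
0.62 [-0.0078  0.0002 -0.0037]
```

The holding force averages about −1.1 N after a forward move and −3.2 N after a backward one. That gives 1.07 N of friction, which matches the stated 1.06 N, and about 2.2 N of spring. The touch is then at about 8.75 mm, near b = 47°, so the lock should be around 85–90 N. That is in range, so I'll close the lever.

```bash
python3 -c "
from arc import *
rep([1.05,1.1,1.15,1.2,1.25]);rep([1.3])"
```

```text
t 28.6 b 1.007(57.7deg) off 0.0002 sink 10.14mm Ft -3.15 Frad 1.07 F [-2.22 -2.45  1.69] mom [-0.467  0.363 -0.038] tilt [-0.037  0.034 -0.999] yawerr -0.004 op 0.328
1.05 [ 0.0032 -0.0002  0.0033]
1.1 [ 0.0034 -0.0002  0.0042]
1.15 [ 0.0031 -0.0002  0.0044]
1.2 [ 0.0029 -0.0002  0.0046]
1.25 [ 0.0027 -0.0002  0.0048]
t 28.6 b 1.007(57.7deg) off 0.0002 sink 10.14mm Ft -3.15 Frad 1.07 F [-2.22 -2.45  1.69] mom [-0.467  0.363 -0.038] tilt [-0.037  0.034 -0.999] yawerr -0.004 op 0.328
1.3 [ 0.0177 -0.0011  0.0263]
```

play_rows([
  {"jaw": 0.8, "dx": 0.0032, "dy": 0, "dz": 0.0035, "yaw": 0},
  {"jaw": 0.8, "dx": 0.0034, "dy": 0, "dz": 0.0042, "yaw": 0},
  {"jaw": 0.8, "dx": 0.0031, "dy": 0, "dz": 0.0044, "yaw": 0},
  {"jaw": 0.8, "dx": 0.0029, "dy": 0, "dz": 0.0046, "yaw": 0},
  {"jaw": 0.8, "dx": 0.0027, "dy": 0, "dz": 0.0048, "yaw": 0},
])

```text
clock: 29.1
tool_pos: [0.6213, 0.2152, 0.0879]
eef_rot: [0.779, 0.626, -0.005, 0.025]
contact_force: [-2.4, -2.8, 1.9]
opening: 0.325
```

```bash
python3 -c "
from arc import *
rep([1.3,1.35,1.4,1.45,1.5])"
```

```text
t 29.1 b 1.268(72.7deg) off 0.0006 sink 11.45mm Ft -3.09 Frad 2.14 F [-2.41 -2.77  1.93] mom [-0.683  0.514  0.027] tilt [-0.039  0.033 -0.999] yawerr -0.004 op 0.325
1.3 [ 0.0021 -0.0002  0.0029]
1.35 [ 0.0022 -0.0002  0.0051]
1.4 [ 0.0019 -0.0002  0.0052]
1.45 [ 0.0016 -0.0002  0.0053]
1.5 [ 0.0014 -0.0002  0.0054]
```

play_rows([
  {"jaw": 0.8, "dx": 0.0018, "dy": 0, "dz": 0.003, "yaw": 0},
  {"jaw": 0.8, "dx": 0.0021, "dy": 0, "dz": 0.0051, "yaw": 0},
  {"jaw": 0.8, "dx": 0.0018, "dy": 0, "dz": 0.0052, "yaw": 0},
  {"jaw": 0.8, "dx": 0.0015, "dy": 0, "dz": 0.0053, "yaw": 0},
  {"jaw": 0.8, "dx": 0.0013, "dy": 0, "dz": 0.0054, "yaw": 0},
])

```text
clock: 29.6
tool_pos: [0.6229, 0.223, 0.0601]
eef_rot: [0.779, 0.627, -0.006, 0.025]
contact_force: [-1.5, -3.0, 0.4]
opening: 0.326
```

```bash
python3 -c "
from arc import *
rep([1.54,1.58,1.61,1.63])"
```

```text
t 29.6 b 1.531(87.7deg) off 0.0009 sink 11.99mm Ft -0.90 Frad 3.14 F [-1.51 -2.99  0.42] mom [-0.615  0.561 -0.022] tilt [-0.04   0.031 -0.999] yawerr -0.003 op 0.326
1.54 [ 0.001  -0.      0.0008]
1.58 [ 0.0007 -0.0001  0.0045]
1.61 [ 0.0004 -0.0001  0.0034]
1.63 [ 0.0002 -0.0001  0.0023]
```

play_rows([
  {"jaw": 0.8, "dx": 0, "dy": 0, "dz": 0.003, "yaw": 0},
  {"jaw": 0.8, "dx": 0, "dy": 0, "dz": 0.003, "yaw": 0},
  {"jaw": 0.8, "dx": 0, "dy": 0, "dz": 0.002, "yaw": 0},
  {"jaw": 0.8, "dx": 0, "dy": 0, "dz": 0.002, "yaw": 0},
  {"jaw": 0.8, "dx": 0, "dy": 0, "dz": 0.002, "yaw": 0},
])

```text
clock: 30.1
tool_pos: [0.6232, 0.2242, 0.047]
eef_rot: [0.779, 0.627, -0.005, 0.024]
contact_force: [-5.9, -1.7, 11.4]
opening: 0.327
```

```bash
python3 -c "
from arc import *
rep([1.61,1.63])"
```

```text
t 30.1 b 1.649(94.5deg) off 0.0008 sink 11.96mm Ft -11.53 Frad 2.50 F [-5.88 -1.65 11.45] mom [-0.546  1.124  0.024] tilt [-0.038  0.03  -0.999] yawerr -0.002 op 0.327
1.61 [ 0.0004  0.0001 -0.0044]
1.63 [ 0.0002 -0.0001  0.0023]
```

The lever is on its stop: the force rises sharply at b ≈ 1.61–1.65. I'll release it.

play_rows([
  {"jaw": 0.7, "dx": 0, "dy": 0, "dz": 0, "yaw": 0},
  {"jaw": 0.5, "dx": 0, "dy": 0, "dz": 0, "yaw": 0},
  {"jaw": 0.3, "dx": 0, "dy": 0, "dz": 0, "yaw": 0},
  {"jaw": 0.3, "dx": 0, "dy": 0, "dz": 0, "yaw": 0},
  {"jaw": 0.3, "dx": 0, "dy": 0, "dz": -0.01, "yaw": 0},
])

```text
clock: 30.6
tool_pos: [0.6253, 0.2276, 0.0579]
eef_rot: [0.779, 0.627, -0.001, 0.023]
contact_force: [-0.6, -0.1, 0.5]
opening: 0.661
```

```bash
python3 -c "
from arc import *
rep([]);snap('side','side10.png')
s=load('side');c=s['frame'][115:220,285:385,::-1];a=cv2.resize(c,None,fx=5.6,fy=5.6,interpolation=cv2.INTER_CUBIC);cv2.imwrite('pics/sz10.png',a)"
```

```text
t 30.6 b 1.556(89.2deg) off 0.0039 sink 12.00mm Ft -0.52 Frad 0.15 F [-0.64 -0.08  0.5 ] mom [0.012 0.153 0.001] tilt [-0.031  0.035 -0.999] yawerr -0.002 op 0.661
```

View pics/sz10.png

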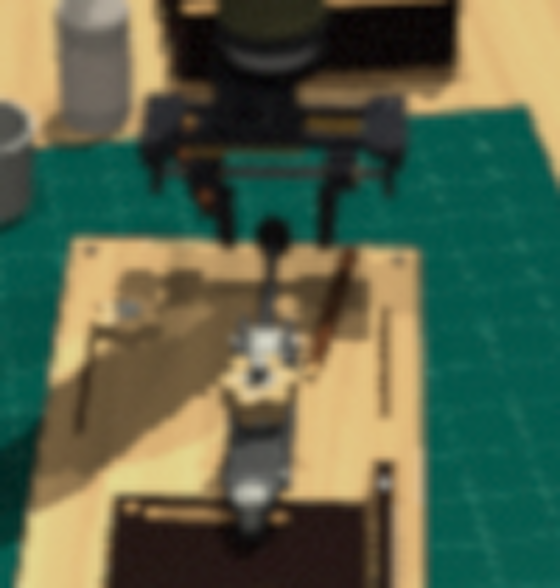

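The ball (272,235) is free between the open fingers and the lever lies down. I'll lift straight up and clear.

play_rows([
  {"jaw": 0.2, "dx": 0, "dy": 0, "dz": -0.02, "yaw": 0},
  {"jaw": 0.1, "dx": 0, "dy": 0, "dz": -0.04, "yaw": 0},
  {"jaw": 0.1, "dx": 0, "dy": 0, "dz": -0.045, "yaw": 0},
  {"jaw": 0.1, "dx": 0, "dy": 0, "dz": -0.045, "yaw": 0},
  {"jaw": 0.1, "dx": 0, "dy": 0, "dz": -0.04, "yaw": 0},
])

```text
clock: 31.15
tool_pos: [0.6189, 0.235, 0.2539]
eef_rot: [0.779, 0.627, -0.002, 0.022]
contact_force: [0.2, 0.2, -0.4]
opening: 0.901
```

play_rows([
  {"jaw": 0.1, "dx": 0.03, "dy": -0.03, "dz": 0, "yaw": 0},
  {"jaw": 0.1, "dx": 0.03, "dy": -0.035, "dz": 0, "yaw": 0},
  {"jaw": 0.1, "dx": 0.03, "dy": -0.035, "dz": 0, "yaw": 0},
  {"jaw": 0.1, "dx": 0.03, "dy": -0.03, "dz": 0, "yaw": 0},
  {"jaw": 0.1, "dx": 0.01, "dy": -0.01, "dz": 0, "yaw": 0},
])

```text
clock: 31.65
tool_pos: [0.5155, 0.3972, 0.2581]
eef_rot: [0.782, 0.623, 0.011, 0.025]
contact_force: [-0.3, -0.6, -0.5]
opening: 0.9
```

```bash
python3 -c "
from arc import *
rep([])
s=snap('top','top11.png');c=s['frame'][150:250,210:350,::-1];cv2.imwrite('pics/tz11.png',cv2.resize(c,None,fx=5.6,fy=5.6,interpolation=cv2.INTER_CUBIC))
s=snap('side','side11.png');c=s['frame'][145:250,275:375,::-1];cv2.imwrite('pics/sz11.png',cv2.resize(c,None,fx=5.6,fy=5.6,interpolation=cv2.INTER_CUBIC))
for b in (1.5,1.61,1.65): print(b,ball(b),proj(s,ball(b)),proj(load('top'),ball(b)))"
```

```text
t 31.65 b 1.007(57.7deg) off 0.2651 sink 10.14mm Ft -0.02 Frad 0.84 F [-0.29 -0.6  -0.54] mom [-0.046  0.154 -0.056] tilt [-0.014  0.052 -0.999] yawerr -0.012 op 0.9
1.5 [0.62251655 0.22414991 0.08267177] (np.float64(333.783741328485), np.float64(153.28535006964347)) (np.float64(232.9753053547716), np.float64(183.9844931748886))
1.61 [0.62284727 0.22567317 0.07036704] (np.float64(333.7603982652001), np.float64(155.48108667377767)) (np.float64(233.06532278266286), np.float64(184.22699055461703))
1.65 [0.62289596 0.22589743 0.06582478] (np.float64(333.7475901778578), np.float64(156.33763058639323)) (np.float64(233.18906245018246), np.float64(184.33408061096205))
```

View pics/tz11.png

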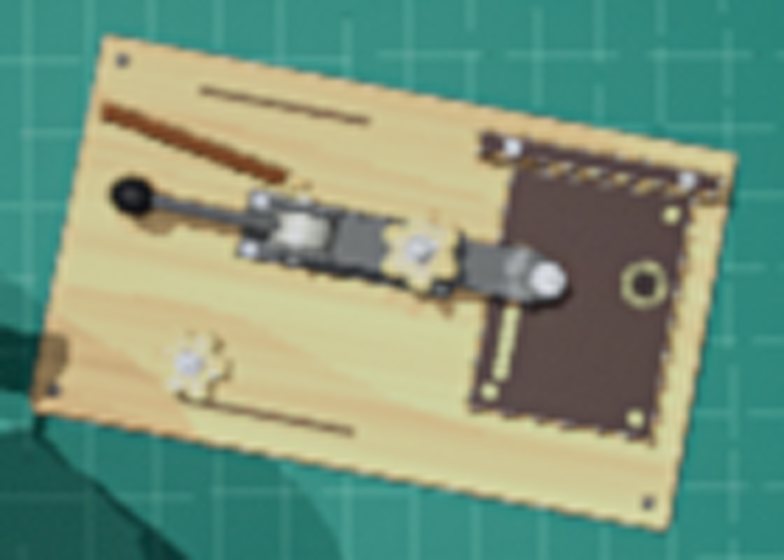

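View pics/sz11.png

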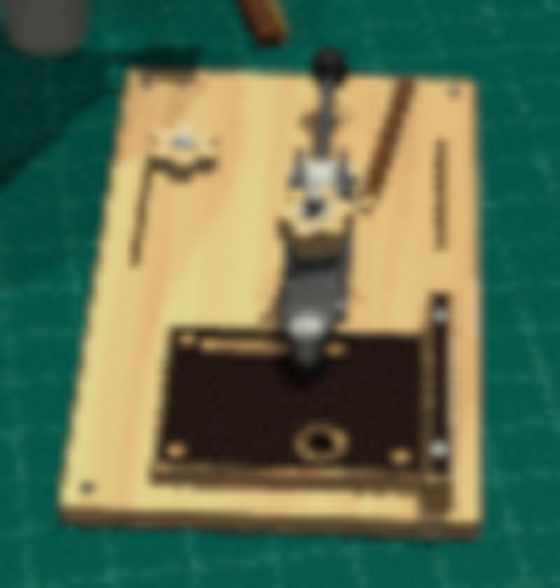

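The panel's far edge runs flush along the stop (top crop (510,165) to (690,205)). The ball is at side pixel (333.2,156.4), which fits the shut position, and the other items are where they were. I'll hand the job in.

```bash
python3 -c "
from h import *
print(r.finish_job());print(r.get_state()['clock'])"
```

```text
the job is handed in; nothing more can be done
None
the job is handed in; nothing more can be done
```

The panel is home against its end stop, the star nut is reset, and the cam lever is shut on its stop. I handed the job in at about 31.7 s of the 72 s allowed.

- **Panel:** I pushed it along the jig until the stop met the push with about 10 N. The last top and side pictures show its far edge flush along the stop.
- **Nut:** My first feel at the lever put the touch at about 5.4 mm of foot travel, so I turned the nut 1.75 rad counter-clockwise, in two grips. While gripped, it rose by the amount expected for that turn.
- **Touch after setting:** The second feel put it at about 8.75 mm, with b about 47°. I predicted 8.2 mm from the first feel, and single readings ran from 8.5 to 9.5 mm, because the force reading is noisy. I left it there as within range.
- **Lock force:** It should be about 85–90 N. This follows from the touch estimate; I did not measure it directly. The highest single reading would put it just under 70 N.
- **Lever:** The ball force read about 4 N at most as the lever went over, then rose to about 11 N when it met its stop. After I let go, the ball was in the shut position in the picture.
- **Other things:** I touched nothing else, and the knob and pencil on the jig board look unmoved in the last pictures. I did not compare the items further out one by one.

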